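Set up the camera bench for a batch of board carriers

ROBOT

A 6-joint arm with a two-finger parallel gripper is mounted at the origin on a cart in front of the work surface, level with it; the furniture and walls round the work are solid. World frame = base frame: x ahead of the robot, y to its left, z up, the work surface at z = 0. Lengths are in m, angles in degrees, forces in N, time in s.
With the tool pointing down it reaches from about 0.35 to 0.875 m from the base axis. Payload 4.2 kg.
Tool frame: the origin (TCP) lies on the front face of the gripper's body, between the roots of the fingers; the fingertips stand 70 mm ahead of it and the grasp point (between the pads) lies 51 mm ahead of it; z points along the fingers, y is the line along which they close (so a half turn about z gives the same grasp; the last joint's range is limited). The gripper opens to 87 mm and grips with 3 to 60 N. Pads are 19 mm wide; open, the fingers measure 117 mm over their backs; the gripper's body (75 mm by 190 mm) begins 51 mm behind the grasp point.
Start: joints at [80.478, 22.042, 0.453, 0, -68.411, -14.817], TCP at [0.258, 0.569, 0.292] pointing down, gripper open.
Joint ranges: [-179.83, 179.83], [-69.29, 118.12], [-61.27, 80.66], [-181.25, 117.63], [-171.15, -9.14], [-177.46, 177.46]. Speed limits (degrees/s): [159.86, 159.86, 180, 180, 180, 180].

INTERFACE

Orientations are given as a 3x3 rotation matrix whose columns are the frame's x, y, z axes.
In Python, from station import r gives the robot as it stands.
- The arm moves only by the shell command python3 -m pendant 'ROWS' [OPENING]. ROWS is JSON, a list of rows, each a list of 2 entries, a list of its own where there are three numbers: the shift along the tool's x, y, z in mm, then the turn, a rotation vector about the tool's x, y, z in rad. A call has 1 to 10 rows; each row is the pose to reach, as a shift and turn from the pose commanded when the call began, along the tool's axes at that moment; what a row does not reach only later rows make up. A row lasts 1/10 s, in which the tool goes at most 50 mm and 8.59 degrees, less where a joint would pass 70% of its speed; a pose out of reach is approached as far as the arm can. A call with a gripper value outside its range is refused whole. OPENING is the opening, from 0 (shut) to 1 (fully open), set as the call begins (- or left out, the last holds). The fingers move at their own pace and stop on an object; the grip force is fixed at half the most. Time passes only in rows, so rows that repeat a pose let the fingers close. It gives the time, the measured TCP pose, the force, the opening and the grip force at its end, in the units of the state.
- r.sense(): the state, without advancing time (a new reading comes with each control period).
- r.capture(name): name is "scene" or "side" or "wrist"; returns a dict with "frame" (384x512x3 uint8, red, green, blue), "vertical_fov" (degrees; the focal length in pixels is half the picture's height over the tangent of half this angle, whatever the lens; pixels are square), "cx", "cy" (the principal point, pixels), "rvec" (rotation vector, rad) and "tvec" (3), from world to camera coordinates, as OpenCV has them. Camera axes: x right, y down, z forward; pixel columns grow to the right and rows downward; lengths in m; the calibration is good to about 2 mm. A picture is of the moment at which its call begins. There is no depth.
- r.finish_job(): hands the job in; it is judged then, once.
The state is a dict: "time_s": time; "joints": joint angles; "joint_velocities": joint speeds; "effort": joint torques, N m; "tcp_pos": TCP position; "ee_rot": TCP orientation; "wrist_force": force on the tool from outside, world axes, zero at the start; "moment": the same for the moment, N m; "gripper_width": opening from 0.0 (shut) to 1.0 (fully open); "gripper_force": force on a finger pad.
Only numpy, scipy, OpenCV 4.12 (cv2) and the standard library are available. Lean on these libraries where they do the work, as an engineer would, in place of code of your own. Each camera call takes 0.05 s, during which the arm holds its last target. There are 200 camera calls.

TASK

Set up the inspection bench for the next batch. First take the cap off the upward-looking camera and lay it in the grey tray; then turn the lens's aperture ring, gripping that ring alone and not the fixed rings above and below it, until its white line meets the white line on the front ring. Lay the calibration target from its dowel block flat on the middle of the rubber mat, and register every board carrier that is there on a dowel block of its own size, both holes over both dowels and the plate flat down on the block, and leave the USB stick, tape and relay alone.

Things in the scene. Friction and masses are not known exactly. Their poses are not given: they have to be found in the camera images.
- carrier_long_a: long board carrier, loose: flat aluminium plate 132 x 52 x 8 mm (x, y, z) with two 11 mm through holes 108 mm apart (at x = +-54) on its long centre line y = 0; on its middle stands a grey grip rib 44 x 14 mm (x, y), 34 mm tall, from z = 8 to 42 mm. Origin: centre of the plate's underside; x along the plate, z up. About 0.25 kg. The same either way round. May be absent.
- carrier_short_a: short board carrier, loose: flat aluminium plate 96 x 52 x 8 mm (x, y, z) with two 11 mm through holes 72 mm apart (at x = +-36) on its long centre line y = 0; on its middle stands a grey grip rib 44 x 14 mm (x, y), 34 mm tall, from z = 8 to 42 mm. Origin: centre of the plate's underside; x along the plate, z up. About 0.25 kg. The same either way round. May be absent.
- carrier_long_b: long board carrier, loose: flat aluminium plate 132 x 52 x 8 mm (x, y, z) with two 11 mm through holes 108 mm apart (at x = +-54) on its long centre line y = 0; on its middle stands a grey grip rib 44 x 14 mm (x, y), 34 mm tall, from z = 8 to 42 mm. Origin: centre of the plate's underside; x along the plate, z up. About 0.25 kg. The same either way round. May be absent.
- carrier_short_b: short board carrier, loose: flat aluminium plate 96 x 52 x 8 mm (x, y, z) with two 11 mm through holes 72 mm apart (at x = +-36) on its long centre line y = 0; on its middle stands a grey grip rib 44 x 14 mm (x, y), 34 mm tall, from z = 8 to 42 mm. Origin: centre of the plate's underside; x along the plate, z up. About 0.25 kg. The same either way round. May be absent.
- block_long_a: long dowel block, fixed: dark steel block 132 x 60 x 14 mm with two upright 8 mm dowels 108 mm apart (at x = +-54) on its centre line y = 0, standing 20 mm above its top face, the upper 8 mm tapered to a 3 mm tip. Origin: centre of the block's underside, x along the block; its top face is at z = +14 mm. Only a long carrier fits its dowels.
- block_short_a: short dowel block, fixed: dark steel block 96 x 60 x 14 mm with two upright 8 mm dowels 72 mm apart (at x = +-36) on its centre line y = 0, standing 20 mm above its top face, the upper 8 mm tapered to a 3 mm tip. Origin: centre of the block's underside, x along the block; its top face is at z = +14 mm. Only a short carrier fits its dowels.
- block_long_b: long dowel block, fixed: dark steel block 132 x 60 x 14 mm with two upright 8 mm dowels 108 mm apart (at x = +-54) on its centre line y = 0, standing 20 mm above its top face, the upper 8 mm tapered to a 3 mm tip. Origin: centre of the block's underside, x along the block; its top face is at z = +14 mm. Only a long carrier fits its dowels.
- block_short_b: short dowel block, fixed: dark steel block 96 x 60 x 14 mm with two upright 8 mm dowels 72 mm apart (at x = +-36) on its centre line y = 0, standing 20 mm above its top face, the upper 8 mm tapered to a 3 mm tip. Origin: centre of the block's underside, x along the block; its top face is at z = +14 mm. Only a short carrier fits its dowels.
- bed: fixed aluminium tooling plate 170 x 430 x 10 mm with a grid of tapped holes, which carries the four dowel blocks; origin at the centre of its underside.
- camera: fixed upward-looking inspection camera: foot 90 x 90 x 12 mm, body 54 x 54 mm up to z = 57 mm, lens upright on its z axis. Origin: centre of the foot's underside. From the bottom the lens has a rear ring (z 57 to 79 mm), the aperture ring (79 to 91 mm), a front ring (91 to 104 mm), then the cap.
- lens_rear: fixed rear ring of the lens, 50 mm in diameter, 22 mm high; origin at the centre of its underside.
- lens_front: fixed front ring of the lens, 50 mm in diameter, 13 mm high, with a white line on its top and side at its -x side; origin at the centre of its underside.
- iris_mid (a point): centre of the aperture ring, on the lens axis at half its height; turns with the ring. The ring is a slim knurled dark ring, 62 mm in diameter and 12 mm high, so it stands 6 mm proud of its neighbours, with a white line on its top ledge and side at its own -x side.
- iris (a joint): angle of the aperture ring, rad: 0 when its white line meets the white line of the front ring, growing counter-clockwise seen from above; turns from -0.4 to 1.7 and stays where it is left (friction 0.08 N m).
- cap: lens cap, loose, 0.05 kg: black disc 47 mm in diameter, 8 mm thick, with an upright pull tab 26 x 12 mm (x, y) on its middle, up to z = 40 mm. It stands loosely on the flat top of the lens's front ring. Origin: centre of its underside.
- tray: fixed grey open tray 100 x 100 x 22 mm, walls and floor 4 to 5 mm; origin at the centre of its underside.
- target: camera calibration target, loose, 0.25 kg: white plate 132 x 52 x 8 mm with a grid of black dots, two 11 mm holes at x = +-54 mm, y = 0, and a round dark knob 18 mm in diameter on its middle, from z = 8 to 42 mm. It starts seated on one of the long dowel blocks. Origin: centre of the plate's underside, x along the plate.
- mat: fixed flat black rubber mat 150 x 84 x 3 mm (x, y, z), the calibration target's own place; origin at the centre of its underside.
- usb_stick: bystander: black USB stick 17 x 48 x 9 mm, loose, lying flat; origin at its underside.
- tape: bystander: roll of black tape 67 mm in diameter, 19 mm high, loose, lying flat; origin at its underside.
- relay: bystander: small yellow relay 28 x 16 x 27 mm, loose, upright; origin at its underside.
There are look-alikes about, which are no part of the job. Of the things that look like the cap, the smaller one is meant.

How it is judged (in metres and radians):
On the way, in this order (a step that is already met when the one before it is completed fails the run):
1. the lens cap lies in the tray, let go (x of cap in the frame of tray between -0.038 and 0.038 m and y of cap in the frame of tray between -0.038 and 0.038 m and z of cap in the frame of tray below 0.035 m and linear speed of cap below 0.02 m/s and contact force between the fingers and cap below 0.2 N), for 0.2 s.
2. the aperture ring's line stands at the front ring's line (value of joint iris between -0.1 and 0.1 rad and velocity of joint iris between -0.05 and 0.05 rad/s), for 0.2 s.
At the end, for the whole second after the job is handed in: Cap in the tray (within 38 mm of its centre in x and y); aperture ring at 0 within 0.1 rad; target flat, centre within 35 mm of the mat's; each present carrier on a block of its size: centre within 4 mm, yaw within 0.07 rad, tilt under 0.05 rad, underside within 3 mm of the block's top; all at rest (all of step 2 and x of cap in the frame of tray between -0.038 and 0.038 m and y of cap in the frame of tray between -0.038 and 0.038 m and z of cap in the frame of tray below 0.035 m and linear speed of each of cap, target, carrier_long_a, carrier_short_a, carrier_long_b, carrier_short_b below 0.02 m/s and horizontal distance between target and mat below 0.035 m and z of target in the frame of mat below 0.007 m and angle between target's own z axis and vertical below 0.06 rad and ((horizontal distance between carrier_long_a and block_long_a below 0.004 m and z of carrier_long_a in the frame of block_long_a below 0.017 m and angle between the x axis of carrier_long_a and the x axis of block_long_a, either way round below 0.07 rad) or (horizontal distance between carrier_long_a and block_long_b below 0.004 m and z of carrier_long_a in the frame of block_long_b below 0.017 m and angle between the x axis of carrier_long_a and the x axis of block_long_b, either way round below 0.07 rad)) and angle between each of carrier_long_a, carrier_short_a, carrier_long_b, carrier_short_b's own z axis and vertical below 0.05 rad and ((horizontal distance between carrier_short_a and block_short_a below 0.004 m and z of carrier_short_a in the frame of block_short_a below 0.017 m and angle between the x axis of carrier_short_a and the x axis of block_short_a, either way round below 0.07 rad) or (horizontal distance between carrier_short_a and block_short_b below 0.004 m and z of carrier_short_a in the frame of block_short_b below 0.017 m and angle between the x axis of carrier_short_a and the x axis of block_short_b, either way round below 0.07 rad)) and ((horizontal distance between carrier_long_b and block_long_a below 0.004 m and z of carrier_long_b in the frame of block_long_a below 0.017 m and angle between the x axis of carrier_long_b and the x axis of block_long_a, either way round below 0.07 rad) or (horizontal distance between carrier_long_b and block_long_b below 0.004 m and z of carrier_long_b in the frame of block_long_b below 0.017 m and angle between the x axis of carrier_long_b and the x axis of block_long_b, either way round below 0.07 rad)) and ((horizontal distance between carrier_short_b and block_short_a below 0.004 m and z of carrier_short_b in the frame of block_short_a below 0.017 m and angle between the x axis of carrier_short_b and the x axis of block_short_a, either way round below 0.07 rad) or (horizontal distance between carrier_short_b and block_short_b below 0.004 m and z of carrier_short_b in the frame of block_short_b below 0.017 m and angle between the x axis of carrier_short_b and the x axis of block_short_b, either way round below 0.07 rad))); the robot touches nothing.
It fails at once if the fingers press on the fixed ring above or below the aperture ring (over 3 N) (contact force between the fingers and lens_front above 3 N or contact force between the fingers and lens_rear above 3 N).
It fails at once if the USB stick, tape or relay are moved by more than 30 mm (distance of any of usb_stick, tape, relay from where it was at the start of the episode above 0.03 m).
Of carrier_long_a, carrier_short_a, carrier_long_b, carrier_short_b only 3 to 4 are there at a start; the rules pass over those that are not, and their reading is None.
At some moment in a run one of carrier_long_a, carrier_short_a, carrier_long_b, carrier_short_b may be knocked a few centimetres aside while the robot is not near it.
Once in a run the grip may slacken for a moment while it holds something.
It also fails if it takes over 208 s, if anything falls off the work surface, if the arm or the gripper's body presses on something with over 40 N, if the wrist force passes 120 N, or if a joint passes its speed limit or range.

## Working session

There is one attempt and no reset: what is moved stays moved. The work goes in short steps, Python scripts to look and compute and a shell command to move; the robot and the scene stay as the last step left them, time stands still between calls to the robot, and variables do not carry over. Pictures are saved under pics/ and viewed, at most 14 in all, crops included, and the job is handed in when it is done.

```bash
mkdir -p pics; ls
cat > h.py <<'E'
import numpy as np, cv2
from station import r
def cap(n,save=None):
    c=r.capture(n); h=c["frame"].shape[0]; f=h/2/np.tan(np.radians(c["vertical_fov"]/2))
    c["K"]=np.array([[f,0,c["cx"]],[0,f,c["cy"]],[0,0,1]]); c["R"]=cv2.Rodrigues(np.array(c["rvec"],float))[0]; c["t"]=np.array(c["tvec"],float).ravel()
    if save:
        cv2.imwrite("pics/"+save+".png",c["frame"][:,:,::-1]); np.savez("pics/"+save+".npz",**{k:c[k] for k in("frame","K","R","t")})
    return c
def load(s):
    return dict(np.load("pics/"+s+".npz"))
def at(c,u,v,z):
    d=c["R"].T@np.linalg.inv(c["K"])@np.array([u,v,1.]); o=-c["R"].T@c["t"]
    return o+d*(z-o[2])/d[2]
def proj(c,p):
    q=c["K"]@(c["R"]@np.asarray(p,float)+c["t"]); return q[:2]/q[2]
def up(c,x0,y0,x1,y1,s,name):
    cv2.imwrite("pics/"+name+".png",cv2.resize(c["frame"][y0:y1,x0:x1,::-1],None,fx=s,fy=s,interpolation=cv2.INTER_CUBIC))
E
python3 - <<'E'
from h import *
a=cap("scene","scene0"); b=cap("side","side0"); w=cap("wrist","wrist0")
for c in(a,b,w): print(c["K"][0,0],-c["R"].T@c["t"])
s=r.sense(); print(s)
im=np.hstack([cv2.resize(a["frame"],(800,600))]); cv2.imwrite("pics/s0big.png",im[:,:,::-1])
im=np.vstack([np.hstack([cv2.resize(b["frame"],(400,300)),cv2.resize(w["frame"],(400,300))])]); cv2.imwrite("pics/sw0.png",im[:,:,::-1])
E
```

```text
pics
456.90110447927304 [-0.16651682 -0.86552811  1.36437325]
367.9779618580986 [0.47642568 1.1068522  0.71018015]
286.2900259623728 [0.33269628 0.53638252 0.38513516]
{'time_s': 0.15, 'joints': array([ 8.04787690e+01,  2.20819062e+01,  3.99597083e-01, -2.05605546e-02,
       -6.84103548e+01, -1.48181866e+01]), 'joint_velocities': array([-0.01270684, -0.13484928,  0.31471768,  0.06683402,  0.03843164,
        0.04797596]), 'effort': array([ 3.03591005e-04, -3.91052163e+01,  1.87587136e+01,  4.22233567e+00,
        1.23912268e-02, -1.39412959e-04]), 'tcp_pos': array([0.25741632, 0.56917669, 0.29140998]), 'ee_rot': array([[ 9.11065442e-01, -4.12261331e-01, -5.96594089e-04],
       [-4.12261753e-01, -9.11064145e-01, -1.53979412e-03],
       [ 9.12620913e-05,  1.64880614e-03, -9.99998637e-01]]), 'wrist_force': array([ 0.1764915 , -0.34918719, -0.25725794]), 'moment': array([ 0.0324901 , -0.02003276,  0.00611316]), 'gripper_force': 0.0, 'gripper_width': 1.0011631934177105}
```

View pics/s0big.png

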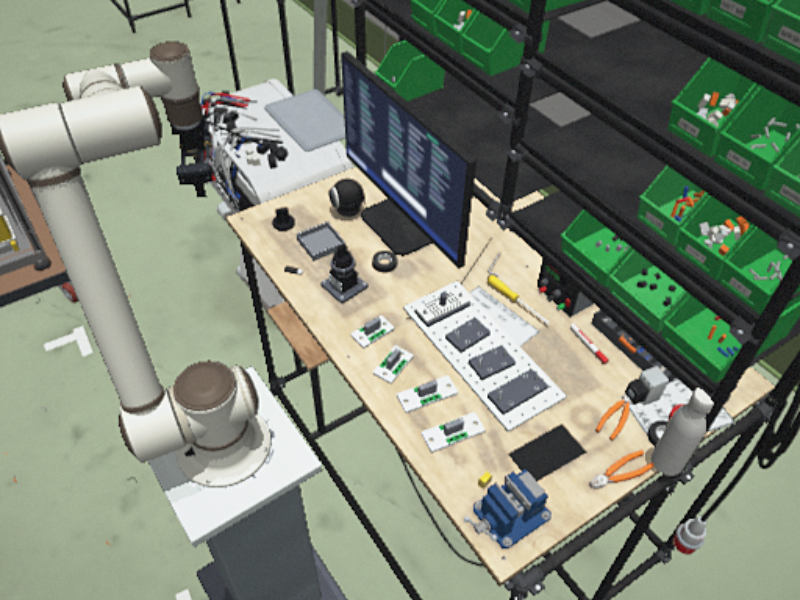

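View pics/sw0.png

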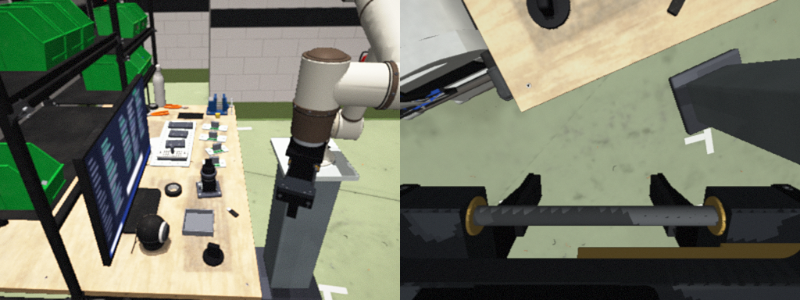

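Scene image (800x600 version): things that could be taken for the cap are the cap on the lens (343,252), the large loose cap (283,217) and the dome speaker (347,197). I choose the one on the lens. Four carriers: shorts at (372,331) and (393,363), longs at (427,393) and (453,431). The target is on the first block at (443,303), with free blocks at (468,334), (492,362) and (518,391). The mat is at (547,451) and the tray at (320,240).

Run:
```python
from h import *
a=load("scene0"); s=512/800
for n,u,v,z in [("cap",343,250,.11),("bigcap",283,225,0.01),("tray",320,241,.01),("s1",372,331,.008),("s2",393,364,.008),("l1",427,393,.008),("l2",453,431,.008),("tgt",443,305,.03),("b2",468,334,.024),("b3",492,362,.024),("b4",518,391,.024),("mat",547,451,.003),("usb",293,270,0),("tape",384,261,.01),("relay",485,480,.013),("foot",343,287,.012)]:
    print(n,at(a,u*s,v*s,z).round(3))
up(a,170,125,340,290,4.5/1.3,"crop1")
w=load("wrist0"); S=r.sense()
T=S["tcp_pos"]; R=S["ee_rot"]; o=-w["R"].T@w["t"]
print("cam in tool",R.T@(o-T)); print(R.T@w["R"].T)
```

```text
cap [0.479 0.269 0.11 ]
bigcap [0.446 0.54  0.01 ]
tray [0.498 0.425 0.01 ]
s1 [0.438 0.078 0.008]
s2 [ 0.422 -0.034  0.008]
l1 [ 0.439 -0.146  0.008]
l2 [ 0.426 -0.26   0.008]
tgt [0.621 0.032 0.03 ]
b2 [ 0.617 -0.073  0.024]
b3 [ 0.61  -0.172  0.024]
b4 [ 0.605 -0.269  0.024]
mat [ 0.564 -0.414  0.003]
usb [0.385 0.379 0.   ]
tape [0.599 0.261 0.01 ]
relay [ 0.405 -0.394  0.013]
foot [0.456 0.241 0.012]
cam in tool [ 0.0821133  -0.00100288 -0.09371947]
[[-3.36168532e-05 -9.54655408e-01 -2.97713034e-01]
 [ 9.99999828e-01 -2.06283060e-04  5.48556404e-04]
 [-5.85095493e-04 -2.97712964e-01  9.54655251e-01]]
```

View pics/crop1.png

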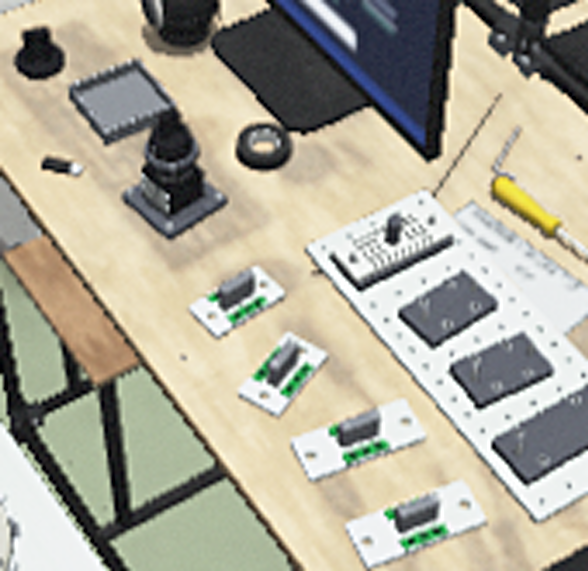

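The crop shows the small cap with its tab on the lens at crop (172,125), clearly smaller than the loose cap at (38,50). Moving above the camera now.

```bash
python3 -m pendant '[[[323,205,0],[0,0,-0.425]],[[323,205,0],[0,0,-0.425]],[[323,205,0],[0,0,-0.425]],[[323,205,0],[0,0,-0.425]],[[323,205,0],[0,0,-0.425]],[[323,205,0],[0,0,-0.425]],[[323,205,0],[0,0,-0.425]],[[323,205,0],[0,0,-0.425]],[[323,205,0],[0,0,-0.425]],[[323,205,0],[0,0,-0.425]]]' 1
python3 - <<'E'
from h import *
w=cap("wrist","w1"); s=r.sense(); print(s["tcp_pos"],s["ee_rot"].round(3).tolist(),s["joints"].round(1))
cv2.imwrite("pics/w1b.png",cv2.resize(w["frame"],(768,576),interpolation=cv2.INTER_CUBIC)[:,:,::-1])
E
```

```text
time_s: 1.15
tcp_pos: [0.4676, 0.2488, 0.292]
ee_rot: [[1.0, -0.002, -0.0], [-0.002, -1.0, -0.0], [-0.0, 0.0, -1.0]]
wrist_force: [-0.6, 0.1, -0.8]
gripper_width: 1.0
gripper_force: 0.0
[0.46726613 0.2495256  0.29204425] [[1.0, -0.0, -0.0], [-0.0, -1.0, -0.0], [-0.0, 0.0, -1.0]] [ 45.7  12.8 -12.9  -0.  -64.4  44.3]
```

View pics/w1b.png

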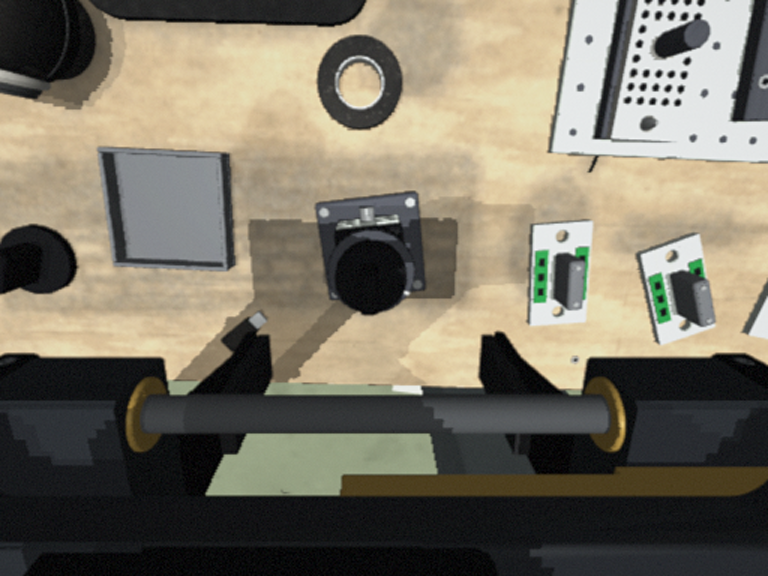

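Wrist view (768x576): foot corners (318,204), (416,193), cap disc (371,270), tray (173,210), tape (360,82), short carriers (561,275) and (677,292), USB (245,330). Next, an enhanced cap crop for the tab direction.

Run:
```python
from h import *
w=load("w1"); k=1/1.5
P=lambda u,v,z: at(w,u*k,v*k,z)[:2].round(4)
print("foot",P(318,204,.012),P(416,193,.012),P(424,288,.012)); print("capdisc",P(371,270,.112))
print("tray corners top",P(98,149,.022),P(229,153,.022),P(233,269,.022),P(115,267,.022))
print("short1",[P(*q,.008) for q in((530,224),(592,220),(586,322),(528,325))])
print("short2",[P(*q,.008) for q in((638,254),(696,234),(716,326),(660,343))])
c=dict(w); f=w["frame"][110:230,195:300].astype(float); f=255*(np.clip(f/110,0,1))**.45
cv2.imwrite("pics/w1c.png",cv2.resize(f[:,:,::-1],None,fx=5,fy=5,interpolation=cv2.INTER_CUBIC))
```

```text
foot [0.5048 0.2986] [0.514  0.2144] [0.4285 0.2048]
capdisc [0.4736 0.2523]
tray corners top [0.5504 0.4733] [0.5471 0.3678] [0.4496 0.3743] [0.4516 0.4776]
short1 [array([0.4865, 0.1125]), array([0.49  , 0.0582]), array([0.393 , 0.0494]), array([0.39  , 0.1042])]
short2 [array([0.4591, 0.0121]), array([ 0.4773, -0.0363]), array([ 0.3886, -0.0749]), array([ 0.371 , -0.0251])][ WARN:0@0.154] global loadsave.cpp:1063 imwrite_ Unsupported depth image for selected encoder is fallbacked to CV_8U.
```

View pics/w1c.png

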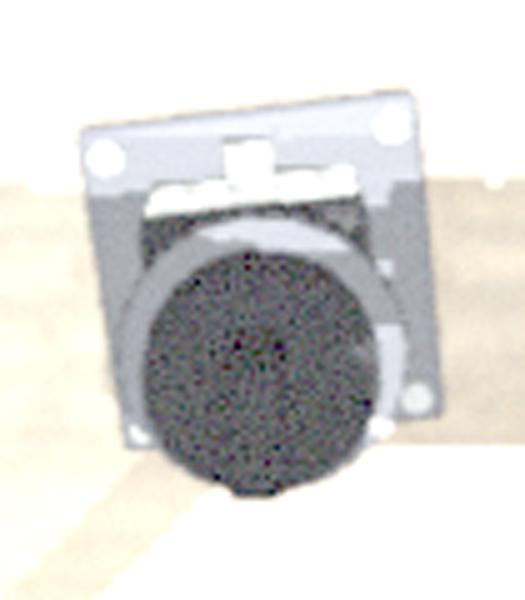

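Run:
```python
from h import *
w=load("w1"); print("foot c",at(w,248,164,.012),"disc",at(w,247.4,184,.112))
a=cap("scene","s1"); b=cap("side","side1")
def g(c,p,r_):
    u,v=proj(c,p).astype(int); f=c["frame"][v-r_:v+r_,u-r_:u+r_].astype(float); f=255*np.clip(f/130,0,1)**.5
    print(u,v); return cv2.resize(f[:,:,::-1],(400,400),interpolation=cv2.INTER_CUBIC)
cv2.imwrite("pics/cmp.png",np.clip(np.hstack([g(a,[.473,.252,.1],22),g(b,[.473,.252,.1],30)]),0,255).astype(np.uint8))
```

```text
foot c [0.46781004 0.25220255 0.012     ] disc [0.46950278 0.25220711 0.112     ]
220 164
263 215
```

View pics/cmp.png

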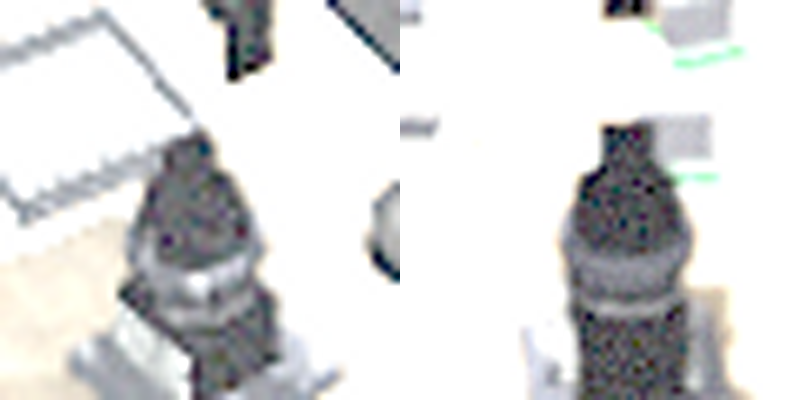

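```bash
python3 -m pendant '[[[0,0,40],[0,0,0]],[[0,0,40],[0,0,0]],[[0,0,40],[0,0,0]]]' 1 | grep tcp
python3 - <<'E'
from h import *
def avg(n,N):
    fs=[];
    for i in range(N): c=cap(n); fs.append(c["frame"].astype(float))
    c["frame"]=np.mean(fs,0); return c
def g(c,p,r_,m):
    u,v=proj(c,p).astype(int); f=c["frame"][v-r_:v+r_,u-r_:u+r_]; f=255*np.clip((f-2)/m,0,1)**.6
    return cv2.resize(np.clip(f,0,255).astype(np.uint8)[:,:,::-1],(380,380),interpolation=cv2.INTER_CUBIC)
w=avg("wrist",8); a=avg("side",4)
np.savez("pics/w2.npz",frame=w["frame"],K=w["K"],R=w["R"],t=w["t"])
print(proj(w,[.4695,.252,.112]))
cv2.imwrite("pics/cmp2.png",np.hstack([g(w,[.4695,.252,.112],55,40),g(w,[.4695,.252,.112],55,140)]))
E
```

```text
tcp_pos: [0.467, 0.2501, 0.2522]
[248.62911118 196.91923461]
```

View pics/cmp2.png

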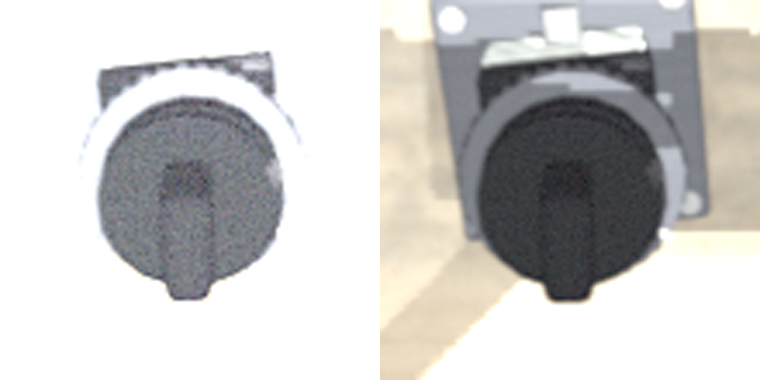

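Averaged view: the tab runs along image vertical (world x), centred on the disc at (190,190) left panel. I grip across y at the present yaw.

```bash
python3 -m pendant '[[[2,-2,30],[0,0,0]],[[2,-2,45],[0,0,0]],[[2,-2,55],[0,0,0]],[[2,-2,65],[0,0,0]],[[2,-2,65],[0,0,0]],[[2,-2,65],[0,0,0]]]' 1
python3 -m pendant '[[[0,0,0],[0,0,0]],[[0,0,0],[0,0,0]],[[0,0,0],[0,0,0]],[[0,0,0],[0,0,0]],[[0,0,0],[0,0,0]],[[0,0,0],[0,0,0]],[[0,0,0],[0,0,0]],[[0,0,0],[0,0,0]]]' 0
python3 -m pendant '[[[0,0,-20],[0,0,0]],[[0,0,-60],[0,0,0]],[[0,0,-80],[0,0,0]],[[0,0,-80],[0,0,0]],[[0,0,-80],[0,0,0]]]' 0
```

```text
time_s: 2.8
tcp_pos: [0.4697, 0.2517, 0.1877]
ee_rot: [[1.0, 0.0, 0.001], [0.0, -1.0, 0.0], [0.001, -0.0, -1.0]]
wrist_force: [0.1, -0.8, -0.4]
gripper_width: 1.005
gripper_force: 0.0
time_s: 3.6
tcp_pos: [0.4694, 0.2516, 0.1872]
ee_rot: [[1.0, 0.0, -0.0], [0.0, -1.0, -0.0], [-0.0, 0.0, -1.0]]
wrist_force: [0.1, -0.6, -0.1]
gripper_width: 0.357
gripper_force: 0.0
time_s: 4.1
tcp_pos: [0.4691, 0.2514, 0.2671]
ee_rot: [[1.0, -0.0, -0.0], [-0.0, -1.0, 0.001], [-0.0, -0.001, -1.0]]
wrist_force: [-0.1, 0.5, -0.4]
gripper_width: 0.011
gripper_force: 0.0
```

The fingers were not shut yet when I lifted. Reopen and check numerically that the cap has not moved.

```bash
python3 -m pendant '[[[-2,0,15],[0,0,0]],[[-2,0,15],[0,0,0]],[[-2,0,15],[0,0,0]],[[-2,0,15],[0,0,0]],[[-2,0,15],[0,0,0]],[[-2,0,15],[0,0,0]],[[-2,0,15],[0,0,0]],[[-2,0,15],[0,0,0]],[[-2,0,15],[0,0,0]],[[-2,0,15],[0,0,0]]]' 1 | grep -E "tcp|width"
python3 - <<'E'
from h import *
def cen(c):
    g=c["frame"].mean(2)[150:235,205:300]; m=(g<45).astype(np.uint8); m=cv2.morphologyEx(m,cv2.MORPH_OPEN,np.ones((5,5)))
    n,l,st,ce=cv2.connectedComponentsWithStats(m); i=1+st[1:,4].argmax(); return st[i],ce[i]+[205,150]
w=load("w2"); print(cen(w),proj(w,[.4695,.252,.112]))
w=cap("wrist","w3"); print(cen(w),proj(w,[.4695,.252,.112]))
E
```

```text
tcp_pos: [0.4673, 0.2516, 0.2523]
gripper_width: 0.838
(array([  15,   18,   56,   60, 2543], dtype=int32), array([247.5670468 , 196.31891467])) [248.62911118 196.91923461]
(array([  17,   18,   55,   60, 2547], dtype=int32), array([248.9937181 , 196.26305457])) [250.48334906 196.81674304]
```

```bash
python3 -m pendant '[[[2,-1,30],[0,0,0]],[[2,-1,45],[0,0,0]],[[2,-1,55],[0,0,0]],[[2,-1,65],[0,0,0]],[[2,-1,65],[0,0,0]],[[2,-1,65],[0,0,0]]]' 1 | grep tcp
python3 -m pendant '[[[0,0,0],[0,0,0]],[[0,0,0],[0,0,0]],[[0,0,0],[0,0,0]],[[0,0,0],[0,0,0]],[[0,0,0],[0,0,0]],[[0,0,0],[0,0,0]],[[0,0,0],[0,0,0]],[[0,0,0],[0,0,0]],[[0,0,0],[0,0,0]],[[0,0,0],[0,0,0]]]' 0 | grep width
python3 -m pendant '[[[0,0,0],[0,0,0]],[[0,0,0],[0,0,0]],[[0,0,0],[0,0,0]],[[0,0,0],[0,0,0]],[[0,0,0],[0,0,0]]]' 0
```

```text
tcp_pos: [0.4697, 0.2528, 0.1877]
gripper_width: 0.171
time_s: 7.25
tcp_pos: [0.4694, 0.2525, 0.1872]
ee_rot: [[1.0, 0.0, -0.0], [0.0, -1.0, -0.0], [-0.0, 0.0, -1.0]]
wrist_force: [-0.4, -0.8, 0.5]
gripper_width: 0.133
gripper_force: 30.0
```

```bash
python3 -m pendant '[[[0,0,-25],[0,0,0]],[[0,0,-50],[0,0,0]],[[10,-40,-60],[0,0,0]],[[20,-80,-60],[0,0,0]],[[30,-120,-60],[0,0,0]],[[30,-160,-50],[0,0,0]],[[30,-172,-30],[0,0,0]],[[30,-172,10],[0,0,0]],[[30,-172,45],[0,0,0]],[[30,-172,45],[0,0,0]]]' 0
python3 -m pendant '[[[0,0,20],[0,0,0]],[[0,0,40],[0,0,0]],[[0,0,52],[0,0,0]],[[0,0,52],[0,0,0]],[[0,0,52],[0,0,0]]]' 0
```

```text
time_s: 8.25
tcp_pos: [0.4968, 0.422, 0.1361]
ee_rot: [[1.0, -0.001, -0.009], [-0.001, -1.0, -0.01], [-0.009, 0.01, -1.0]]
wrist_force: [-0.6, -1.4, -0.2]
gripper_width: 0.139
gripper_force: 30.0
time_s: 8.75
tcp_pos: [0.5, 0.4251, 0.0916]
ee_rot: [[1.0, 0.001, 0.002], [0.001, -1.0, 0.001], [0.002, -0.001, -1.0]]
wrist_force: [0.3, 0.4, -0.3]
gripper_width: 0.136
gripper_force: 30.0
```

```bash
python3 -m pendant '[[[0,0,0],[0,0,0]],[[0,0,0],[0,0,0]],[[0,0,0],[0,0,0]],[[0,0,0],[0,0,0]],[[0,0,0],[0,0,0]]]' 0.4
python3 -m pendant '[[[0,0,-40],[0,0,0]],[[0,0,-90],[0,0,0]],[[-10,40,-130],[0,0,0]],[[-30,80,-130],[0,0,0]],[[-30,120,-130],[0,0,0]],[[-30,160,-130],[0,0,0]],[[-30,172,-130],[0,0,0]],[[-30,172,-130],[0,0,0]],[[-30,172,-130],[0,0,0]],[[-30,172,-130],[0,0,0]]]' 1
python3 - <<'E'
from h import *
w=cap("wrist","w4"); a=cap("scene","s4"); print(r.sense()["tcp_pos"])
def g(f,m,s): return cv2.resize(np.clip(255*np.clip((f.astype(float)-2)/m,0,1)**.7,0,255).astype(np.uint8)[:,:,::-1],s,interpolation=cv2.INTER_CUBIC)
u,v=proj(w,[.468,.252,.1]).astype(int); print(u,v)
cv2.imwrite("pics/v4.png",np.hstack([g(w["frame"][v-45:v+45,u-45:u+45],150,(400,400)),g(w["frame"][:,0:384],255,(400,400))]))
E
```

```text
time_s: 9.25
tcp_pos: [0.4994, 0.4246, 0.0905]
ee_rot: [[1.0, 0.0, 0.0], [0.0, -1.0, 0.0], [0.0, -0.0, -1.0]]
wrist_force: [0.4, -0.3, -0.4]
gripper_width: 0.391
gripper_force: 0.0
time_s: 10.25
tcp_pos: [0.4697, 0.2539, 0.2201]
ee_rot: [[1.0, 0.001, 0.0], [0.001, -1.0, 0.0], [0.0, -0.0, -1.0]]
wrist_force: [-0.3, 0.2, -0.4]
gripper_width: 0.996
gripper_force: 0.0
[0.46951278 0.25375869 0.21993599]
253 209
```

View pics/v4.png

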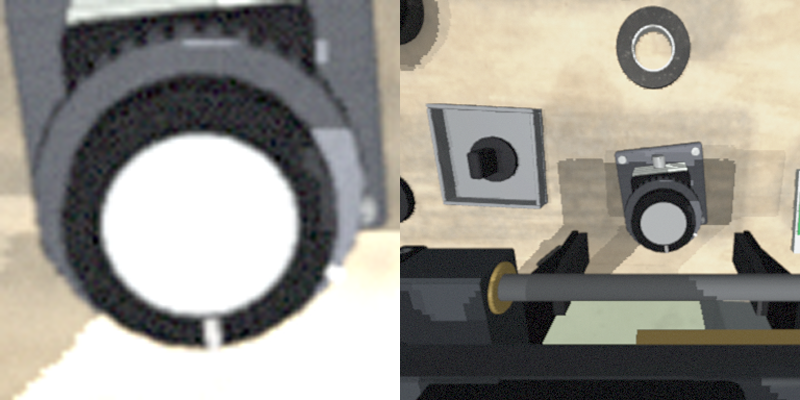

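The cap (now brown-black at (490,160), right panel) lies in the tray. The front ring's line is at (212,333) left panel, and a small white spot at (333,272) should be the aperture ring's line.

Run:
```python
from h import *
w=load("w4"); f=90/400; u0,v0=253-45,209-45
g=lambda x,y,z: at(w,u0+x*f,v0+y*f,z)
c=g(200,225,.104); fl=g(212,333,.104); il=g(333,272,.091)
print(c,fl,il)
for p in(fl,il):
    d=p-c; print(np.hypot(*d[:2]),np.degrees(np.arctan2(-d[1],-d[0])))
# template check: ring outline & line candidates
for th in (0,15,30,45,60,75,90):
    a=np.radians(th+7); q=proj(w,[c[0]-.028*np.cos(a),c[1]-.028*np.sin(a),.091]); print(th,((q-[u0,v0])/f).round())
print("tray cap", at(w,(495-400)*.96,158*.96,.012))
```

```text
[0.46532485 0.2524178  0.104     ] [0.44403884 0.2501274  0.104     ] [0.4502923 0.2267875 0.091    ]
0.021408880130315385 6.1414468932247175
0.029713465031043763 59.60774138161111
0 [216. 332.]
15 [253. 324.]
30 [286. 307.]
45 [314. 283.]
60 [335. 252.]
75 [346. 218.]
90 [348. 182.]
tray cap [0.49909713 0.42346914 0.012     ]
```

```bash
python3 -m pendant '[[[-2,1.5,20],[0,0,0]],[[-2,1.5,40],[0,0,0]],[[-2,1.5,60],[0,0,0]],[[-2,1.5,75],[0,0,0]],[[-2,1.5,84],[0,0,0]],[[-2,1.5,84],[0,0,0]],[[-2,1.5,84],[0,0,0]]]' 1
python3 -m pendant '[[[0,0,0],[0,0,0]],[[0,0,0],[0,0,0]],[[0,0,0],[0,0,0]],[[0,0,0],[0,0,0]],[[0,0,0],[0,0,0]],[[0,0,0],[0,0,0]],[[0,0,0],[0,0,0]]]' 0
```

```text
time_s: 11.05
tcp_pos: [0.4677, 0.2516, 0.1365]
ee_rot: [[1.0, 0.001, 0.001], [0.001, -1.0, 0.0], [0.001, -0.0, -1.0]]
wrist_force: [0.3, -0.3, 0.5]
gripper_width: 0.999
gripper_force: 0.0
time_s: 11.75
tcp_pos: [0.4676, 0.2517, 0.1366]
ee_rot: [[1.0, 0.0, 0.001], [0.0, -1.0, 0.001], [0.001, -0.001, -1.0]]
wrist_force: [-2.2, 4.3, 1.7]
gripper_width: 0.704
gripper_force: 30.0
```

Gripped at about 61 mm. Turning the ring clockwise.

```bash
python3 -m pendant '[[[0,0,0],[0,0,0.09]],[[0,0,0],[0,0,0.18]],[[0,0,0],[0,0,0.27]],[[0,0,0],[0,0,0.37]],[[0,0,0],[0,0,0.47]],[[0,0,0],[0,0,0.57]],[[0,0,0],[0,0,0.67]],[[0,0,0],[0,0,0.77]],[[0,0,0],[0,0,0.86]],[[0,0,0],[0,0,0.92]]]' 0
python3 -m pendant '[[[0,0,0],[0,0,0]],[[0,0,0],[0,0,0]],[[0,0,0],[0,0,0]]]' 0
python3 -m pendant '[[[0,0,0],[0,0,0]],[[0,0,0],[0,0,0]],[[0,0,0],[0,0,0]],[[0,0,0],[0,0,0]]]' 1
python3 -m pendant '[[[0,0,-40],[0,0,0]],[[0,0,-84],[0,0,0]],[[0,0,-84],[0,0,-0.15]],[[0,0,-84],[0,0,-0.3]],[[0,0,-84],[0,0,-0.45]],[[0,0,-84],[0,0,-0.6]],[[0,0,-84],[0,0,-0.75]],[[0,0,-84],[0,0,-0.92]],[[0,0,-84],[0,0,-0.92]],[[0,0,-84],[0,0,-0.92]]]' 1 | grep tcp
python3 - <<'E'
from h import *
w=cap("wrist","w5")
u,v=proj(w,[.468,.252,.1]).astype(int); print(u,v)
f=w["frame"][v-45:v+45,u-45:u+45].astype(float); cv2.imwrite("pics/v5.png",cv2.resize(np.clip(255*np.clip(f/190,0,1)**.7,0,255).astype(np.uint8)[:,:,::-1],(400,400),interpolation=cv2.INTER_CUBIC))
E
```

```text
time_s: 12.75
tcp_pos: [0.467, 0.2505, 0.1365]
ee_rot: [[0.604, -0.797, -0.001], [-0.797, -0.604, -0.001], [0.001, 0.002, -1.0]]
wrist_force: [-2.3, 0.0, 3.8]
gripper_width: 0.699
gripper_force: 30.0
time_s: 13.05
tcp_pos: [0.467, 0.2505, 0.1365]
ee_rot: [[0.607, -0.795, -0.001], [-0.795, -0.607, -0.001], [0.0, 0.002, -1.0]]
wrist_force: [-4.1, -1.1, 5.4]
gripper_width: 0.702
gripper_force: 30.0
time_s: 13.45
tcp_pos: [0.4674, 0.2509, 0.136]
ee_rot: [[0.606, -0.795, -0.0], [-0.795, -0.606, -0.0], [0.0, 0.0, -1.0]]
wrist_force: [-0.1, 0.5, 0.5]
gripper_width: 0.96
gripper_force: 0.0
tcp_pos: [0.4673, 0.251, 0.2201]
249 206
```

View pics/v5.png

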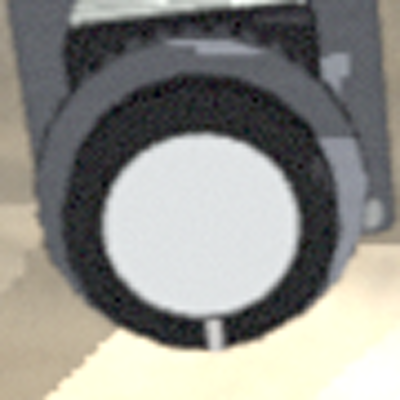

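The aperture line now hides behind the front ring in this view, at the bottom. I'll look from the -x side.

```bash
python3 -m pendant '[[[-147,0,0],[0,0,0]],[[-147,0,0],[0,0,0]],[[-147,0,0],[0,0,0]],[[-147,0,0],[0,0,0]],[[-147,0,0],[0,0,0]]]' 1 | grep tcp
python3 - <<'E'
from h import *
w=cap("wrist","w6")
u,v=proj(w,[.45,.252,.1]).astype(int); print(u,v)
v=max(v,45)
f=w["frame"][v-45:v+45,u-45:u+45].astype(float); cv2.imwrite("pics/v6.png",cv2.resize(np.clip(255*np.clip(f/190,0,1)**.7,0,255).astype(np.uint8)[:,:,::-1],(450,450),interpolation=cv2.INTER_CUBIC))
E
```

```text
tcp_pos: [0.3199, 0.2515, 0.2209]
251 24
```

View pics/v6.png

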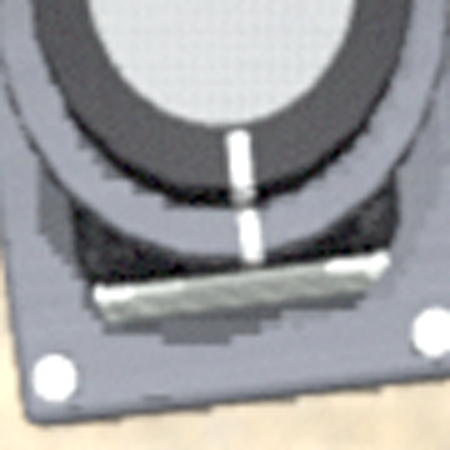

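The aperture line (248,237) and front line (240,165) are collinear, so the ring is set. Now an overview of bed, carriers and mat.

```bash
python3 -m pendant '[[[0,0,-45],[0,0,0]],[[150,352,-180],[0,0,0]],[[150,352,-180],[0,0,0]],[[150,352,-180],[0,0,0]],[[150,352,-180],[0,0,0]],[[150,352,-180],[0,0,0]],[[150,352,-180],[0,0,0]],[[150,352,-180],[0,0,0]],[[150,352,-180],[0,0,0]],[[150,352,-180],[0,0,0]]]' 1 | grep tcp
python3 -m pendant '[[[0,0,0],[0,0,0]],[[0,0,0],[0,0,0]],[[0,0,0],[0,0,0]]]' 1 | grep tcp
python3 - <<'E'
from h import *
w=cap("wrist","w7"); print(r.sense()["tcp_pos"])
cv2.imwrite("pics/v7.png",cv2.resize(w["frame"],(800,600),interpolation=cv2.INTER_CUBIC)[:,:,::-1])
E
```

```text
tcp_pos: [0.4733, -0.1061, 0.4017]
tcp_pos: [0.4702, -0.1003, 0.3997]
[ 0.47016449 -0.10007234  0.39989338]
```

View pics/v7.png

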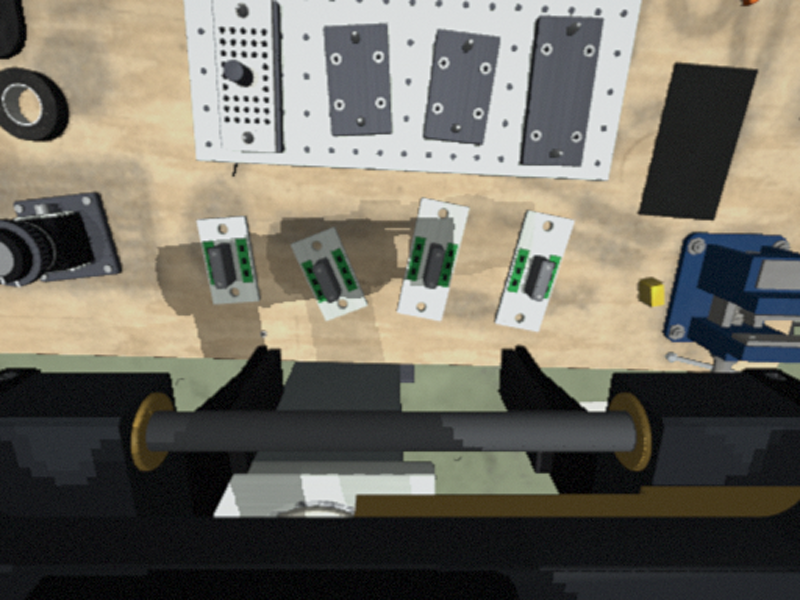

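Overview: the target at (242,73) with dowels (242,10) and (248,138). Block dowels: short (354,36)/(360,122), short (465,46)/(456,128), long (567,27)/(555,154). Carrier holes: (222,228)/(235,292), (316,244)/(344,303), (441,214)/(421,307), (546,227)/(518,311). Mat corners: (676,63), (757,70), (716,219), (640,213).

```bash
cat >> h.py <<'E'
def pair(c,a,b,z,k=1.):
    p=at(c,a[0]*k,a[1]*k,z)[:2]; q=at(c,b[0]*k,b[1]*k,z)[:2]; d=p-q
    return ((p+q)/2).round(4), round(float(np.hypot(*d)),4), round(float(np.degrees(np.arctan2(d[1],d[0]))),1)
E
python3 - <<'E'
from h import *
w=load("w7"); k=.64
print("target",pair(w,(242,10),(248,138),.032,k),"knob",at(w,238*k,71*k,.066))
print("bs1",pair(w,(354,36),(360,122),.04,k)); print("bs2",pair(w,(465,46),(456,128),.04,k)); print("bl",pair(w,(567,27),(555,154),.04,k))
for n,a,b in(("s1",(222,228),(235,292)),("s2",(316,244),(344,303)),("l1",(441,214),(421,307)),("l2",(546,227),(518,311))): print(n,pair(w,a,b,.008,k))
print("mat",pair(w,(716.5,66.5),(678,216),.003,k))
print("relay",at(w,650*k,292*k,.02),"vise",at(w,680*k,290*k,.03))
E
```

```text
target (array([0.6227, 0.0371]), 0.109, -2.5) knob [0.6218211  0.03280789 0.066     ]
bs1 (array([ 0.6185, -0.0683]), 0.0724, 3.2)
bs2 (array([ 0.6119, -0.1641]), 0.0698, -4.1)
bl (array([ 0.6078, -0.2577]), 0.1084, 0.7)
s1 (array([0.4403, 0.0803]), 0.073, 5.2)
s2 (array([ 0.425 , -0.0319]), 0.074, 22.8)
l1 (array([ 0.4391, -0.1441]), 0.1076, -10.3)
l2 (array([ 0.4298, -0.2572]), 0.0992, -12.9)
mat (array([ 0.563 , -0.4173]), 0.1474, -3.8)
relay [ 0.40808444 -0.38673699  0.02      ] vise [ 0.41343744 -0.41273986  0.03      ]
```

```bash
python3 -m pendant '[[[120,-137,140],[0,0,0]],[[120,-137,140],[0,0,0]],[[120,-137,140],[0,0,0]],[[120,-137,140],[0,0,0]],[[120,-137,140],[0,0,0]],[[120,-137,140],[0,0,0]],[[120,-137,140],[0,0,0]],[[120,-137,140],[0,0,0]]]' 0.7 | grep tcp
python3 - <<'E'
from h import *
a=load("scene0")
for z in(.05,.1,.15): print("monitor corner",at(a,463*.64,262*.64,z))
w=cap("wrist","w8"); s=r.sense(); print(s["tcp_pos"])
# knob: dark blob near expected place
u,v=proj(w,[.622,.035,.06]).astype(int); print(u,v,proj(w,[.622,.035,.032]))
g=w["frame"].mean(2); y0=max(v-45,0); sub=g[y0:v+45,u-45:u+45]; m=(sub<95).astype(np.uint8); m=cv2.morphologyEx(m,cv2.MORPH_OPEN,np.ones((7,7)))
n,l,st,ce=cv2.connectedComponentsWithStats(m)
for i in range(1,n): print(st[i]+[u-45,y0,0,0,0],ce[i]+[u-45,y0])
E
```

```text
tcp_pos: [0.5902, 0.0362, 0.2616]
monitor corner [0.74374077 0.1082669  0.05      ]
monitor corner [0.70911371 0.07122282 0.1       ]
monitor corner [0.67448666 0.03417873 0.15      ]
[0.59016328 0.03585993 0.26188973]
252 150 [251.83832185 146.68887923]
[243 149  13  11 131] [249.05343511 153.73282443]
[244 189   8   6  48] [247.5 191.5]
```

Run:
```python
from h import *
a=load("scene0"); b=load("side0")
for z in(.05,.08,.1,.12,.15,.2): print(z,proj(b,at(a,463*.64,262*.64,z))/1.28)
w=load("w8"); print(at(w,249,153.7,.066),at(w,249,153.7,.05))
g=w["frame"].mean(2).astype(int); print(g[142:172:2,234:266:2])
im=np.hstack([cv2.resize(w["frame"][60:260,150:350],(400,400),interpolation=cv2.INTER_CUBIC),cv2.resize(b["frame"][60:260,80:280],(400,400),interpolation=cv2.INTER_CUBIC)])
cv2.imwrite("pics/v8.png",im[:,:,::-1])
```

```text
0.05 [141.11046028 158.20600166]
0.08 [146.21200575 149.30453577]
0.1 [149.59962211 143.39363061]
0.12 [152.97656647 137.50134658]
0.15 [158.02208305 128.69764308]
0.2 [166.37862614 114.11667276]
[0.62014191 0.03811209 0.066     ] [0.61724782 0.03815961 0.05      ]
[[231 231 230 231 199  80  32  35  34  30  35 143 230 230 230 231]
 [ 94 228 228 228 104  33  74  91  87  89  64  55 220 229 229 230]
 [ 47 212 228 230  86  80 107 106 106 107 102  64 196 228 228 189]
 [195 228 227 230  83  86  96 104 104 104 106  99 186 229 229 188]
 [228 228 226 229  83  85  86  87  88  89  93  87 127 228 228 230]
 [145 228 227 229 108  83  83  89  88  90  88  84 147 230 227 230]
 [ 50 217 228 228 128  79  84  84  88  90  86  80 184 229 229 188]
 [ 97 127 124 127 108  75  81  85  85  86  81 106 227 228 230  86]
 [127 126 127 129 125 107  74  82  81  80  87 122 126 127 128 120]
 [106 125 126  89 118 127 125 116 101 121 121 127 128 126 125 128]
 [ 40 128  94  14  32 118 114  32  25 111 125  58  37 111 127  86]
 [ 98 127 119  43  60 124 122  30  27 114 124  29  12 100 126  36]
 [128 126 125 125 125 126 126 120 120 127 127 117 113 127 126 102]
 [110 126 125  90 115 127 128 125 125 126 126 125 125 123 125 125]
 [ 48 125  90  10  40 128  99  31  39 126 114  40  62 211 210  82]]
```

View pics/v8.png

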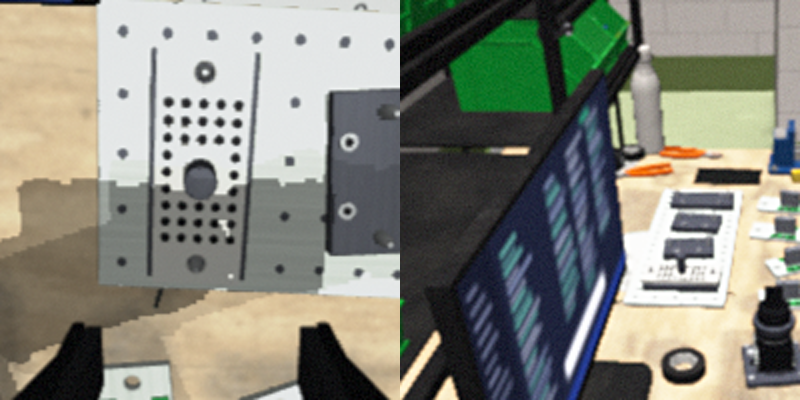

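Left: knob top at (201,181), target holes at (205,72) and (196,263), all clear. Right: the monitor's near corner is about 0.1 m off, so I stay at low x with a slight yaw.

```bash
python3 -m pendant '[[[32,-1,40],[0,0,0.1]],[[32,-1,80],[0,0,0.175]],[[32,-1,115],[0,0,0.175]],[[32,-1,140],[0,0,0.175]],[[32,-1,155],[0,0,0.175]],[[32,-1,155],[0,0,0.175]],[[32,-1,155],[0,0,0.175]]]' 0.6
python3 -m pendant '[[[0,0,0],[0,0,0]],[[0,0,0],[0,0,0]],[[0,0,0],[0,0,0]],[[0,0,0],[0,0,0]],[[0,0,0],[0,0,0]],[[0,0,0],[0,0,0]],[[0,0,0],[0,0,0]],[[0,0,0],[0,0,0]],[[0,0,0],[0,0,0]]]' 0
python3 -m pendant '[[[0,0,-8],[0,0,0]],[[0,0,-16],[0,0,0]],[[0,0,-24],[0,0,0]],[[0,0,-32],[0,0,0]],[[0,0,-50],[0,0,0]],[[0,0,-80],[0,0,0]],[[0,0,-80],[0,0,0]]]' 0
```

```text
time_s: 17.95
tcp_pos: [0.6229, 0.0367, 0.1068]
ee_rot: [[0.985, -0.174, 0.002], [-0.174, -0.985, 0.0], [0.002, -0.001, -1.0]]
wrist_force: [-0.3, -0.2, 0.5]
gripper_width: 0.597
gripper_force: 0.0
time_s: 18.85
tcp_pos: [0.6224, 0.037, 0.1054]
ee_rot: [[0.985, -0.174, -0.0], [-0.174, -0.985, -0.0], [-0.0, 0.0, -1.0]]
wrist_force: [-1.1, -0.7, 2.1]
gripper_width: 0.198
gripper_force: 30.0
time_s: 19.55
tcp_pos: [0.625, 0.0376, 0.1905]
ee_rot: [[0.985, -0.173, 0.01], [-0.173, -0.985, 0.002], [0.01, -0.003, -1.0]]
wrist_force: [0.3, -0.1, -2.6]
gripper_width: 0.199
gripper_force: 30.0
```

```bash
python3 -m pendant '[[[5,45,0],[0,0,0]],[[10,95,0],[0,0,0]],[[10,145,0],[0,0,0]],[[10,190,0],[0,0,0]],[[20,235,0],[0,0,0]],[[20,280,0],[0,0,0]],[[20,325,0],[0,0,0]],[[20,360,0],[0,0,0]],[[20,370,0],[0,0,0]],[[20,370,0],[0,0,0]]]' 0
python3 - <<'E'
from h import *
a=load("scene0"); print("bottle",at(a,665*.64,468*.64,0),"plier",at(a,600*.64,485*.64,0)); print("vise hi",at(a,525*.64,480*.64,.08),at(a,545*.64,520*.64,.02))
w=cap("wrist","w9"); s=r.sense(); print(s["tcp_pos"])
m=proj(w,[.563,-.417,.003]); print(m)
g=w["frame"].mean(2); mk=(g<40).astype(np.uint8); mk=cv2.morphologyEx(mk,cv2.MORPH_OPEN,np.ones((9,9))); n,l,st,ce=cv2.connectedComponentsWithStats(mk)
for i in range(1,n):
    if st[i][4]>800: print(st[i])
E
```

```text
time_s: 20.55
tcp_pos: [0.5768, -0.3322, 0.1843]
ee_rot: [[0.984, -0.177, -0.001], [-0.177, -0.984, 0.001], [-0.001, -0.001, -1.0]]
wrist_force: [0.7, 0.8, -2.5]
gripper_width: 0.195
gripper_force: 30.0
bottle [ 0.74558239 -0.58878277  0.        ] plier [ 0.6018072  -0.53673489  0.        ]
vise hi [ 0.44211291 -0.46255986  0.08      ] [ 0.44436689 -0.53240628  0.02      ]
[ 0.57724737 -0.33085009  0.18450464]
[336.80763782 183.81193268]
[  290   128    99   140 10395]
[ 213  224   75   41 2263]
[ 470  237   42   34 1035]
[ 111  238  100   30 2619]
[ 106  278  126   38 3817]
[    0   287   512    97 29336]
```

```bash
python3 -m pendant '[[[1,40,0],[0,0,0]],[[1,75,20],[0,0,0]],[[1,87,50],[0,0,0]],[[1,87,75],[0,0,0]],[[1,87,88],[0,0,0]],[[1,87,95],[0,0,0]],[[1,87,98],[0,0,0]],[[1,87,98],[0,0,0]],[[1,87,98],[0,0,0]]]' 0
python3 -m pendant '[[[0,0,0],[0,0,0]],[[0,0,0],[0,0,0]],[[0,0,0],[0,0,0]],[[0,0,0],[0,0,0]],[[0,0,0],[0,0,0]]]' 0.6
python3 -m pendant '[[[0,0,-30],[0,0,0]],[[0,0,-70],[0,0,0]],[[0,0,-110],[0,0,0]],[[0,0,-150],[0,0,0]],[[-60,0,-160],[0,0,0]],[[-60,0,-160],[0,0,0]],[[-60,0,-160],[0,0,0]]]' 0.6
python3 - <<'E'
from h import *
w=cap("wrist","w10"); print(r.sense()["tcp_pos"])
g=w["frame"].mean(2); u,v=proj(w,[.563,-.417,.011]).astype(int); print(u,v)
m=(g>140).astype(np.uint8)*0
hs=cv2.cvtColor(w["frame"],cv2.COLOR_RGB2HSV); m=((hs[:,:,2]>90)&(hs[:,:,1]<40)).astype(np.uint8); m=cv2.morphologyEx(m,cv2.MORPH_CLOSE,np.ones((7,7)))
n,l,st,ce=cv2.connectedComponentsWithStats(m)
for i in range(1,n):
    if st[i][4]>600:
        c_,hw,an=cv2.minAreaRect(np.argwhere(l==i)[:,::-1].astype(np.float32)); print(st[i],c_,hw,an,at(w,*c_,.011))
E
```

```text
time_s: 21.5
tcp_pos: [0.5645, -0.4165, 0.0888]
ee_rot: [[0.985, -0.173, 0.002], [-0.173, -0.985, -0.001], [0.002, 0.001, -1.0]]
wrist_force: [-0.2, 0.4, -2.8]
gripper_width: 0.198
gripper_force: 30.0
time_s: 22.0
tcp_pos: [0.5637, -0.4167, 0.0875]
ee_rot: [[0.985, -0.174, 0.0], [-0.174, -0.985, -0.0], [0.0, 0.0, -1.0]]
wrist_force: [0.9, 0.1, -0.4]
gripper_width: 0.549
gripper_force: 0.0
time_s: 22.7
tcp_pos: [0.5029, -0.4061, 0.2485]
ee_rot: [[0.985, -0.175, 0.001], [-0.175, -0.985, -0.0], [0.001, 0.0, -1.0]]
wrist_force: [0.7, 0.0, 0.8]
gripper_width: 0.604
gripper_force: 0.0
[ 0.50400771 -0.40624559  0.24774184]
250 119
[    0     0   182   187 24690] (80.29936218261719, 91.00544738769531) (169.49330139160156, 183.3408966064453) 82.73303985595703 [ 0.62551455 -0.23812931  0.011     ]
[337  37  25  47 785] (347.95001220703125, 60.15000534057617) (22.625469207763672, 46.171295166015625) 4.39870548248291 [ 0.60535777 -0.52922264  0.011     ]
[ 217   51   62  126 5799] (250.1400146484375, 113.98001098632812) (122.47089385986328, 50.62884521484375) 81.8698959350586 [ 0.56894842 -0.41708362  0.011     ]
[ 124  197   47   59 1608] (147.10775756835938, 226.04693603515625) (60.12730407714844, 44.14942169189453) 86.98721313476562 [ 0.45670675 -0.2649793   0.011     ]
[  32  203   52   59 1663] (58.48170471191406, 229.83535766601562) (58.528709411621094, 47.3751220703125) 83.6598129272461 [ 0.47132672 -0.15284648  0.011     ]
[ 309  203   56   44 1053] (340.18963623046875, 228.72413635253906) (33.053775787353516, 55.89430618286133) 68.19859313964844 [ 0.41027462 -0.50484444  0.011     ]
[285 274  64  42 933] (316.5, 294.5) (41.0, 63.0) 90.0 [ 0.31722423 -0.4647296   0.011     ]
```

Target at about (0.567,-0.417), within 5 mm of the mat centre. Now fit block and carrier poses by silhouette while hovering over the carrier long_b.

```bash
cat >> h.py <<'E'
from scipy.optimize import minimize
def fit(c,kind,L,W,z0,h,x,y,yaw):
    "silhouette fit of a box L x W x h at height z0; returns x,y,yaw(deg),IoU,edge"
    hs=cv2.cvtColor(c["frame"],cv2.COLOR_RGB2HSV).astype(int)
    S=4; H,Wd=hs.shape[:2]
    def hull(q,s=1.):
        a=np.radians(q[2]); cs,sn=np.cos(a),np.sin(a)
        pts=[proj(c,[q[0]+cs*i*s-sn*j*s,q[1]+sn*i*s+cs*j*s,z]) for i in(-L/2,L/2) for j in(-W/2,W/2) for z in(z0,z0+h)]
        return cv2.convexHull(np.array(pts,np.float32))[:,0]
    roi=np.zeros((H,Wd),np.uint8); b=hull([x,y,yaw]); ctr=b.mean(0); bb=ctr+(b-ctr)*1.35; cv2.fillConvexPoly(roi,bb.round().astype(np.int32),1)
    if kind=="plate": m=((hs[:,:,1]<45)&(hs[:,:,2]>75))|((hs[:,:,0]>45)&(hs[:,:,0]<85)&(hs[:,:,1]>80))
    else: m=(hs[:,:,2]<100)
    m=(m&(roi>0)).astype(np.uint8)
    m=cv2.morphologyEx(m,cv2.MORPH_CLOSE,np.ones((9,9)))
    m=cv2.morphologyEx(m,cv2.MORPH_OPEN,np.ones((9,9)))
    n,l,st,ce=cv2.connectedComponentsWithStats(m)
    i=1+st[1:,4].argmax(); m=(l==i).astype(np.uint8); cs,_=cv2.findContours(m,cv2.RETR_EXTERNAL,cv2.CHAIN_APPROX_NONE); m[:]=0; cv2.drawContours(m,cs,-1,1,-1)
    M=cv2.resize(m,None,fx=S,fy=S,interpolation=cv2.INTER_NEAREST)
    def cost(p):
        q=[x+p[0]/1e3,y+p[1]/1e3,yaw+p[2]]; P=np.zeros_like(M)
        cv2.fillConvexPoly(P,((hull(q)+.5)*S*16-8).round().astype(np.int32),1,shift=4)
        return 1-(P&M).sum()/max((P|M).sum(),1)
    best=min((minimize(cost,[dx,0,dy],method="Nelder-Mead",options=dict(initial_simplex=np.array([[dx,0,dy],[dx+6,0,dy],[dx,6,dy],[dx,0,dy+6]]),xatol=.05,fatol=1e-5)) for dx,dy in((0,0),(-3,2))),key=lambda o:o.fun)
    p=best.x; return [round(x+p[0]/1e3,4),round(y+p[1]/1e3,4),round(yaw+p[2],2),round(1-best.fun,3)]
E
python3 -m pendant '[[[-40,-150,0],[0,0,0]],[[-95,-140,0],[0,0,0.05]],[[-95,-140,0],[0,0,0.05]],[[-95,-140,0],[0,0,0.05]],[[-95,-140,0],[0,0,0.05]],[[-95,-140,0],[0,0,0.05]],[[-95,-140,0],[0,0,0.05]]]' 0.6 | grep tcp
python3 - <<'E'
from h import *
w=load("w7")
for n,a in dict(bs1=("block",.096,.06,.01,.014,.6185,-.0683,2),bs2=("block",.096,.06,.01,.014,.612,-.164,-4),bl=("block",.132,.06,.01,.014,.608,-.258,0),s1=("plate",.096,.052,0,.008,.44,.08,5),s2=("plate",.096,.052,0,.008,.425,-.032,23),l1=("plate",.132,.052,0,.008,.439,-.144,-10),l2=("plate",.132,.052,0,.008,.43,-.257,-13)).items(): print(n,fit(w,*a))
w=cap("wrist","w11"); s=r.sense(); print(s["tcp_pos"],s["ee_rot"][:2,:2]); print(fit(w,"plate",.132,.052,0,.008,.43,-.257,-13)); print(fit(w,"plate",.132,.052,0,.008,.439,-.144,-10))
E
```

```text
tcp_pos: [0.4366, -0.2524, 0.2469]Traceback (most recent call last):
  File "<stdin>", line 3, in <module>
  File "h.py", line 37, in fit
    i=1+st[1:,4].argmax(); m=(l==i).astype(np.uint8); cs,_=cv2.findContours(m,cv2.RETR_EXTERNAL,cv2.CHAIN_APPROX_NONE); m[:]=0; cv2.drawContours(m,cs,-1,1,-1)
        ~~~~~~~~~~~~~~~^^
ValueError: attempt to get argmax of an empty sequence
```

```bash
cat > f.py <<'E'
from h import *
B=dict(bs1=("block",.096,.06,.01,.014,.6185,-.0683,2),bs2=("block",.096,.06,.01,.014,.612,-.164,-4),bl=("block",.132,.06,.01,.014,.608,-.258,0))
C=dict(s1=("plate",.096,.052,0,.008,.44,.08,5),s2=("plate",.096,.052,0,.008,.425,-.032,23),l1=("plate",.132,.052,0,.008,.439,-.144,-10),l2=("plate",.132,.052,0,.008,.43,-.257,-13))
E
python3 - <<'E'
from f import *
w=load("w7"); hs=cv2.cvtColor(w["frame"],cv2.COLOR_RGB2HSV)
for p in([.6185,-.0783,.024],[.612,-.154,.024],[.608,-.15+.02,.01]): u,v=proj(w,p).astype(int); print(u,v,hs[v-1:v+2,u-1:u+2].mean((0,1)))
for n in C: print(n,fit(w,*C[n]))
w=cap("wrist","w11"); s=r.sense(); print(s["tcp_pos"],s["ee_rot"][:2,:2]); print(fit(w,*C["l2"]),fit(w,*C["l1"]))
E
```

```text
235 52 [108.          27.22222222 107.22222222]
286 57 [110.77777778  29.         110.33333333]
269 61 [ 89.22222222   3.66666667 223.66666667]
s1 [np.float64(0.4399), np.float64(0.082), np.float64(4.2), np.float64(0.971)]
s2 [np.float64(0.424), np.float64(-0.0303), np.float64(20.99), np.float64(0.826)]
l1 [np.float64(0.4396), np.float64(-0.1447), np.float64(-11.05), np.float64(0.897)]
l2 [np.float64(0.4262), np.float64(-0.2596), np.float64(-11.05), np.float64(0.969)]
[ 0.4364155  -0.25252228  0.24683669] [[ 0.97470479 -0.2234961 ]
 [-0.22349615 -0.9747048 ]]
[np.float64(0.4261), np.float64(-0.2586), np.float64(-11.34), np.float64(0.976)] [np.float64(0.4396), np.float64(-0.1438), np.float64(-11.09), np.float64(0.954)]
```

```bash
sed -i 's/else: m=(hs\[:,:,2\]<100)/else: m=(hs[:,:,2]<150)\&(hs[:,:,1]>14)/' h.py
python3 - <<'E'
from f import *
w=load("w7")
for n in B: print(n,fit(w,*B[n]))
E
python3 -m pendant '[[[-9,8,50],[0,0,-0.03]],[[-9,8,95],[0,0,-0.03]],[[-9,8,130],[0,0,-0.03]],[[-9,8,150],[0,0,-0.03]],[[-9,8,160],[0,0,-0.03]],[[-9,8,164],[0,0,-0.03]],[[-9,8,164],[0,0,-0.03]],[[-9,8,164],[0,0,-0.03]]]' 0.6
python3 -m pendant '[[[0,0,0],[0,0,0]],[[0,0,0],[0,0,0]],[[0,0,0],[0,0,0]],[[0,0,0],[0,0,0]],[[0,0,0],[0,0,0]],[[0,0,0],[0,0,0]],[[0,0,0],[0,0,0]],[[0,0,0],[0,0,0]],[[0,0,0],[0,0,0]]]' 0
python3 -m pendant '[[[0,0,-30],[0,0,0]],[[0,0,-70],[0,0,0]],[[0,0,-70],[0,0,0]],[[0,0,-70],[0,0,0]],[[0,0,-70],[0,0,0]]]' 0
```

```text
bs1 [np.float64(0.6198), np.float64(-0.068), np.float64(1.55), np.float64(0.946)]
bs2 [np.float64(0.6136), np.float64(-0.1662), np.float64(-6.61), np.float64(0.943)]
bl [np.float64(0.6083), np.float64(-0.2637), np.float64(-0.22), np.float64(0.913)]
time_s: 24.3
tcp_pos: [0.4256, -0.2579, 0.0842]
ee_rot: [[0.981, -0.194, 0.002], [-0.194, -0.981, -0.001], [0.002, 0.0, -1.0]]
wrist_force: [0.6, 0.6, -0.5]
gripper_width: 0.6
gripper_force: 0.0
time_s: 25.2
tcp_pos: [0.4248, -0.2577, 0.0834]
ee_rot: [[0.981, -0.194, 0.0], [-0.194, -0.981, -0.0], [0.0, 0.0, -1.0]]
wrist_force: [-0.4, -0.7, 1.2]
gripper_width: 0.16
gripper_force: 30.0
time_s: 25.7
tcp_pos: [0.4235, -0.2571, 0.1518]
ee_rot: [[0.981, -0.194, -0.003], [-0.194, -0.981, 0.001], [-0.003, -0.001, -1.0]]
wrist_force: [-0.0, -0.3, -3.5]
gripper_width: 0.162
gripper_force: 30.0
```

```bash
python3 -m pendant '[[[20,-3,-45],[0,0,-0.1]],[[40,-6,-90],[0,0,-0.195]],[[55,-8,-135],[0,0,-0.195]],[[55,-8,-180],[0,0,-0.195]],[[55,-8,-180],[0,0,-0.195]],[[55,-8,-180],[0,0,-0.195]],[[55,-8,-180],[0,0,-0.195]],[[55,-8,-180],[0,0,-0.195]]]' 0 | grep -E "tcp|ee|width"
python3 - <<'E'
from f import *
w=cap("wrist","w12"); s=r.sense(); print(s["tcp_pos"],s["ee_rot"][:2,0])
for n in ("bl","bs2"): print(n,fit(w,*B[n]))
def g(f,m,s): return cv2.resize(np.clip(255*np.clip(f.astype(float)/m,0,1)**.7,0,255).astype(np.uint8)[:,:,::-1],s,interpolation=cv2.INTER_CUBIC)
u,v=proj(w,[.608,-.258,.03]).astype(int); print(u,v)
v=max(v,60); cv2.imwrite("pics/v12.png",np.hstack([g(w["frame"][v-60:v+60,u-60:u+60],220,(400,400)),g(w["frame"][:,64:448],255,(400,400))]))
E
```

```text
tcp_pos: [0.4794, -0.2601, 0.3306]
ee_rot: [[1.0, -0.0, -0.005], [-0.0, -1.0, 0.002], [-0.005, -0.002, -1.0]]
gripper_width: 0.159
[ 0.47962154 -0.26019618  0.33101193] [ 9.99990595e-01 -2.37723366e-05]
bl [np.float64(0.61), np.float64(-0.2632), np.float64(-1.23), np.float64(0.928)]
bs2 [np.float64(0.6135), np.float64(-0.1666), np.float64(-5.79), np.float64(0.945)]
249 59
```

View pics/v12.png

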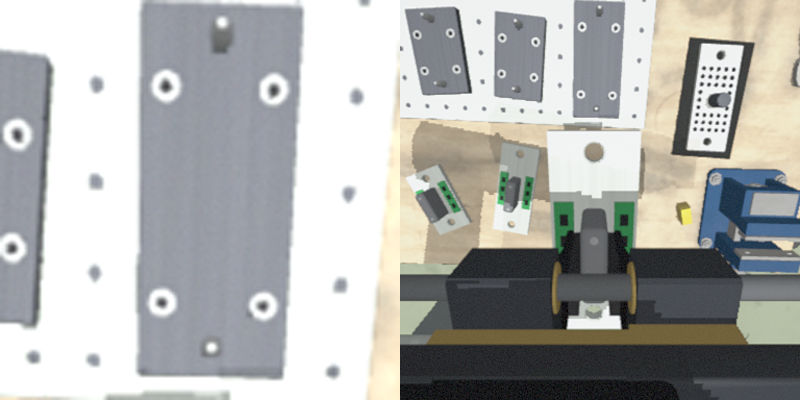

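The lens view shows the long block free with dowel tips at left (222,22) and (211,348). The carrier is held squarely, its front hole at right (594,152).

Run:
```python
from f import *
w=load("w12"); f=lambda x,y:(189+x*.3,y*.3)
print("dowels z44",pair(w,f(222,22),f(211,348),.044)); print("dowels z42",pair(w,f(222,24),f(211,348),.042))
print("corners",[at(w,*f(*p),.024)[:2].round(4) for p in((140,4),(302,8),(282,372),(138,370))])
q=np.mean([at(w,*f(*p),.024) for p in((140,4),(302,8),(282,372),(138,370))],0); print(q)
print("hole in tool",at(w,250.2,145.9,.2556)[:2]-[.4796,-.2602])
# blob-detect bright tips & holes by cornerless local method
g=w["frame"][:120].mean(2)
print(g[0:14,248:264].astype(int)); print(g[98:112,246:260].astype(int))
```

```text
dowels z44 (array([ 0.6087, -0.2636]), 0.1088, -1.9)
dowels z42 (array([ 0.6086, -0.2636]), 0.1087, -1.9)
corners [array([ 0.6741, -0.2358]), array([ 0.6728, -0.2948]), array([ 0.5446, -0.2907]), array([ 0.5454, -0.2324])]
[ 0.60918883 -0.26342458  0.024     ]
hole in tool [0.05578056 0.00100971]
[[161 174 183 184 182 178 176 199 212 204 197 207 204 201 228 239]
 [117 122 127 128 127 124 121 132 138 138 137 136 135 132 143 155]
 [106 106 110 108 108 107 104 108 108 107 109 109 109 108 106 109]
 [106 105 108 106 108 107 105 107 108 107 111 110 111 109 107 110]
 [108 106 107 111 106 107 110 110 110 109 111 110 113 109 108 111]
 [109 108 110 110 107 107 151 189 166 121 107 112 111 109 112 111]
 [105 108 111 110  99 107 190 231 198 131 106 110 113 111 111 111]
 [106 110 109 109  94  93 160 213 187 118  93 105 112 111 112 112]
 [108 109 109 104  89  81 103 126 114  89  86 104 112 111 111 110]
 [109 106 108 103  86  75  74  75  75  74  83 103 113 111 112 112]
 [107 108 108 102  82  70  69  70  70  72  79 100 115 112 111 113]
 [107 108 110 102  81  66  67  69  70  70  79 101 113 112 111 113
[... 263 characters left out ...]
3 113 114 111 108 108 111 113 113 113 117 118 116]
 [110 113 113 111 104  97  96  98  96 107 115 117 116 117]
 [110 109 112 101  94 107 119 108  93 103 115 118 118 115]
 [111 112 112  96  99 176 221 175 102 101 113 116 116 116]
 [109 111 112  90 100 202 241 193 111 100 114 119 115 116]
 [110 109 113  90  84 140 166 131  86  95 114 116 115 115]
 [112 110 112  88  73  84  90  84  86 103 113 115 118 115]
 [109 112 113 109 105 105 107 105 108 110 115 116 117 114]
 [111 111 111 112 114 117 117 113 112 110 116 117 114 115]
 [110 113 115 113 112 114 115 113 111 110 115 118 116 115]
 [111 111 110 113 112 114 113 112 105  99 101 106 105 103]
 [109 110 112 109 111 109 111 107 100  92  95  97  97  98]]
```

```bash
python3 -m pendant '[[[40,1,30],[0,0,0.03]],[[80,3,60],[0,0,0.03]],[[115,3,95],[0,0,0.03]],[[127.5,3.5,135],[0,0,0.03]],[[127.5,3.5,170],[0,0,0.03]],[[127.5,3.5,190],[0,0,0.03]],[[127.5,3.5,196],[0,0,0.03]],[[127.5,3.5,196],[0,0,0.03]],[[127.5,3.5,196],[0,0,0.03]],[[127.5,3.5,196],[0,0,0.03]]]' 0
python3 -m pendant '[[[0,0,5],[0,0,0]],[[0,0,9],[0,0,0]],[[0,0,13],[0,0,0]],[[0,0,16],[0,0,0]],[[0,0,16],[0,0,0]]]' 0 | grep -E "tcp|force|width"
```

```text
time_s: 27.55
tcp_pos: [0.6087, -0.2641, 0.1393]
ee_rot: [[1.0, -0.03, 0.004], [-0.03, -1.0, -0.001], [0.004, 0.001, -1.0]]
wrist_force: [0.5, 0.8, -2.9]
gripper_width: 0.157
gripper_force: 30.0
tcp_pos: [0.6074, -0.2638, 0.1204]
wrist_force: [-1.6, 0.6, -2.9]
gripper_width: 0.156
gripper_force: 30.0
```

```bash
python3 -m pendant '[[[0,0,4],[0,0,0]],[[0,0,8],[0,0,0]],[[0,0,10],[0,0,0]],[[0,0,12],[0,0,0]],[[0,0,12],[0,0,0]]]' 0 | grep -E "tcp|force|width"
```

```text
tcp_pos: [0.6076, -0.2638, 0.1088]
wrist_force: [0.3, -0.8, -2.4]
gripper_width: 0.155
gripper_force: 30.0
```

```bash
python3 -m pendant '[[[0,0,0],[0,0,0]],[[0,0,0],[0,0,0]],[[0,0,0],[0,0,0]],[[0,0,0],[0,0,0]]]' 0.6 | grep -E "width|force"
python3 -m pendant '[[[0,0,-40],[0,0,0]],[[0,0,-90],[0,0,0]],[[-50,-20,-140],[0,0,0]],[[-90,-60,-190],[0,0,-0.03]],[[-120,-100,-240],[0,0,-0.03]],[[-140,-140,-240],[0,0,-0.03]],[[-140,-140,-240],[0,0,-0.03]],[[-140,-140,-240],[0,0,-0.03]],[[-140,-140,-240],[0,0,-0.03]],[[-140,-140,-240],[0,0,-0.03]]]' 0.6 | grep tcp
cat >> f.py <<'E'
def tips(c,x,y,yaw,half,z=.0425):
    out=[]
    for s in(1,-1):
        a=np.radians(yaw); p=[x+s*half*np.cos(a),y+s*half*np.sin(a),z]; u,v=proj(c,p).round().astype(int)
        g=c["frame"].mean(2); r_=7; y0=max(v-r_,0); sub=g[y0:v+r_+1,u-r_:u+r_+1]; i,j=np.unravel_index(sub.argmax(),sub.shape)
        i0,j0=max(i-2,0),max(j-2,0); k=np.clip(sub[i0:i+3,j0:j+3]-130,0,None); Y,X=np.mgrid[:k.shape[0],:k.shape[1]]
        out.append((u-r_+j0+(k*X).sum()/k.sum(),y0+i0+(k*Y).sum()/k.sum()))
    return pair(c,out[0],out[1],z),out
E
python3 - <<'E'
from f import *
w=cap("wrist","w13"); print(r.sense()["tcp_pos"])
for n in("l1","s1","s2"): print(n,fit(w,*C[n]))
print("placed",fit(w,"plate",.132,.052,.024,.008,.609,-.2635,-1.7))
print("bt",tips(w,.6227,.0371,-2.5,.054)); print("bs1",tips(w,.62,-.068,1.5,.036),fit(w,*B["bs1"])); print("bs2",tips(w,.6136,-.1664,-6,.036),fit(w,*B["bs2"]))
print("bt",fit(w,"block",.132,.06,.01,.014,.6227,.0371,-2.5))
E
```

```text
wrist_force: [0.3, 0.5, 0.4]
gripper_width: 0.44
gripper_force: 0.0
tcp_pos: [0.4721, -0.12, 0.3487]
[ 0.4722282  -0.12026735  0.34819149]
l1 [np.float64(0.4395), np.float64(-0.1448), np.float64(-10.79), np.float64(0.971)]
s1 [np.float64(0.4399), np.float64(0.0822), np.float64(4.0), np.float64(0.972)]
s2 [np.float64(0.4242), np.float64(-0.0302), np.float64(21.18), np.float64(0.816)]
placed [np.float64(0.6069), np.float64(-0.2745), np.float64(0.04), np.float64(0.695)]
bt ((array([nan, nan]), nan, nan), [(np.float64(nan), np.float64(nan)), (np.float64(128.49562171628722), np.float64(87.61646234676007))])
bs1 ((array([ 0.6207, -0.0678]), 0.0726, 2.6), [(np.float64(206.74762808349146), np.float64(11.764705882352942)), (np.float64(211.7937095282146), np.float64(75.1581868640148))]) [np.float64(0.6199), np.float64(-0.0683), np.float64(2.95), np.float64(0.952)]
bs2 ((array([ 0.6175, -0.1696]), 0.0794, -10.7), [(np.float64(297.0987202925046), np.float64(12.183729433272395)), (np.float64(282.88138862102215), np.float64(80.08871745419479))]) [np.float64(0.6135), np.float64(-0.1662), np.float64(-5.92), np.float64(0.955)]
bt [np.float64(0.6236), np.float64(0.0383), np.float64(-2.45), np.float64(0.961)]f.py:10: RuntimeWarning: invalid value encountered in scalar divide
  out.append((u-r_+j0+(k*X).sum()/k.sum(),y0+i0+(k*Y).sum()/k.sum()))
```

```bash
python3 -m pendant '[[[-15,12,45],[0,0,0.1]],[[-33,24.5,90],[0,0,0.19]],[[-33,24.5,135],[0,0,0.19]],[[-33,24.5,180],[0,0,0.19]],[[-33,24.5,220],[0,0,0.19]],[[-33,24.5,245],[0,0,0.19]],[[-33,24.5,258],[0,0,0.19]],[[-33,24.5,265],[0,0,0.19]],[[-33,24.5,265],[0,0,0.19]],[[-33,24.5,265],[0,0,0.19]]]' 0.6 | grep -E "tcp|ee"
python3 -m pendant '[[[0,0,0],[0,0,0]],[[0,0,0],[0,0,0]],[[0,0,0],[0,0,0]],[[0,0,0],[0,0,0]],[[0,0,0],[0,0,0]],[[0,0,0],[0,0,0]],[[0,0,0],[0,0,0]],[[0,0,0],[0,0,0]],[[0,0,0],[0,0,0]]]' 0 | grep -E "tcp|width|force"
```

```text
tcp_pos: [0.4394, -0.1447, 0.0843]
ee_rot: [[0.982, -0.189, 0.0], [-0.189, -0.982, -0.0], [0.0, 0.0, -1.0]]
tcp_pos: [0.439, -0.1443, 0.0844]
wrist_force: [-0.8, -0.8, 3.0]
gripper_width: 0.158
gripper_force: 30.0
```

```bash
python3 -m pendant '[[[0,0,-45],[0,0,0]],[[0,0,-90],[0,0,0]],[[25,-37,-105],[0,0,-0.05]],[[50,-73,-105],[0,0,-0.1]],[[75,-110,-105],[0,0,-0.146]],[[100,-147,-105],[0,0,-0.146]],[[125,-183,-105],[0,0,-0.146]],[[146,-214,-105],[0,0,-0.146]],[[146,-214,-105],[0,0,-0.146]],[[146,-214,-105],[0,0,-0.146]]]' 0
python3 -m pendant '[[[0,0,25],[0,0,0]],[[0,0,45],[0,0,0]],[[0,0,54],[0,0,0]],[[0,0,54],[0,0,0]],[[0,0,54],[0,0,0]]]' 0
```

```text
time_s: 32.9
tcp_pos: [0.622, 0.039, 0.1871]
ee_rot: [[0.999, -0.043, -0.004], [-0.043, -0.999, -0.0], [-0.004, 0.001, -1.0]]
wrist_force: [-0.5, -0.6, -2.7]
gripper_width: 0.157
gripper_force: 30.0
time_s: 33.4
tcp_pos: [0.6229, 0.038, 0.1359]
ee_rot: [[0.999, -0.044, 0.001], [-0.044, -0.999, -0.0], [0.001, 0.0, -1.0]]
wrist_force: [-0.1, -1.0, -2.3]
gripper_width: 0.159
gripper_force: 30.0
```

```bash
python3 -m pendant '[[[0,0,5],[0,0,0]],[[0,0,9],[0,0,0]],[[0,0,12],[0,0,0]],[[0,0,15],[0,0,0]],[[0,0,15],[0,0,0]]]' 0 | grep -E "tcp|force|width"
python3 -m pendant '[[[0,0,4],[0,0,0]],[[0,0,7],[0,0,0]],[[0,0,9],[0,0,0]],[[0,0,11],[0,0,0]],[[0,0,11],[0,0,0]]]' 0 | grep -E "tcp|force|width"
```

```text
tcp_pos: [0.6223, 0.0381, 0.1196]
wrist_force: [-0.8, -0.8, -4.2]
gripper_width: 0.157
gripper_force: 30.0
tcp_pos: [0.6223, 0.038, 0.1087]
wrist_force: [-0.1, -3.2, -3.4]
gripper_width: 0.161
gripper_force: 30.0
```

```bash
python3 -m pendant '[[[0,0,0],[0,0,0]],[[0,0,0],[0,0,0]],[[0,0,0],[0,0,0]],[[0,0,0],[0,0,0]]]' 0.6 | grep -E "width|force"
python3 -m pendant '[[[0,0,-40],[0,0,0]],[[0,0,-85],[0,0,0]],[[-45,15,-100],[0,0,-0.1]],[[-90,30,-120],[0,0,-0.2]],[[-135,50,-140],[0,0,-0.3]],[[-180,70,-140],[0,0,-0.41]],[[-187,76,-140],[0,0,-0.41]],[[-187,76,-140],[0,0,-0.41]],[[-187,76,-140],[0,0,-0.41]],[[-187,76,-140],[0,0,-0.41]]]' 0.6 | grep -E "tcp|ee"
python3 - <<'E'
from f import *
w=cap("wrist","w14"); print(r.sense()["tcp_pos"])
for n in("s1","s2"): print(n,fit(w,*C[n]))
hs=cv2.cvtColor(w["frame"],cv2.COLOR_RGB2HSV)
for d in range(-60,61,10):
    a=np.radians(21); p=[.424-np.sin(a)*0+np.cos(a)*d/1e3-.018*-np.sin(a)*0,-.0302+np.sin(a)*d/1e3,.008]; u,v=proj(w,p).astype(int); print(d,u,v,hs[v,u],end="; ")
E
```

```text
wrist_force: [-0.3, 0.5, 0.5]
gripper_width: 0.437
gripper_force: 0.0
tcp_pos: [0.434, -0.0289, 0.2492]
ee_rot: [[0.934, 0.358, 0.001], [0.358, -0.934, 0.0], [0.001, 0.0, -1.0]]
[ 0.43389784 -0.02886389  0.24900058]
s1 [np.float64(0.4399), np.float64(0.0818), np.float64(4.76), np.float64(0.978)]
s2 [np.float64(0.4241), np.float64(-0.0307), np.float64(21.57), np.float64(0.973)]
-60 248 224 [ 22  63 230]; -50 248 217 [ 20  54 219]; -40 248 210 [ 28  27 115]; -30 248 202 [80  8 99]; -20 248 195 [100  11  72]; -10 248 187 [98 14 71]; 0 248 179 [105  14  75]; 10 248 171 [113  14  73]; 20 248 163 [60  3 74]; 30 248 155 [ 54  10 123]; 40 248 146 [ 19  49 193]; 50 248 137 [ 19  59 181]; 60 248 129 [ 19  59 182];
```

```bash
python3 -m pendant '[[[-10,-2,45],[0,0,-0.01]],[[-10,-2,90],[0,0,-0.01]],[[-10,-2,130],[0,0,-0.01]],[[-10,-2,150],[0,0,-0.01]],[[-10,-2,160],[0,0,-0.01]],[[-10,-2,165],[0,0,-0.01]],[[-10,-2,165],[0,0,-0.01]],[[-10,-2,165],[0,0,-0.01]]]' 0.6 | grep -E "tcp|ee"
python3 -m pendant '[[[0,0,0],[0,0,0]],[[0,0,0],[0,0,0]],[[0,0,0],[0,0,0]],[[0,0,0],[0,0,0]],[[0,0,0],[0,0,0]],[[0,0,0],[0,0,0]],[[0,0,0],[0,0,0]],[[0,0,0],[0,0,0]],[[0,0,0],[0,0,0]]]' 0 | grep -E "tcp|ee|width|force"
```

```text
tcp_pos: [0.4235, -0.0308, 0.085]
ee_rot: [[0.93, 0.368, 0.002], [0.368, -0.93, 0.001], [0.002, 0.0, -1.0]]
tcp_pos: [0.4226, -0.0311, 0.0844]
ee_rot: [[0.93, 0.367, 0.0], [0.367, -0.93, -0.0], [0.0, 0.0, -1.0]]
wrist_force: [0.1, -0.8, 3.1]
gripper_width: 0.159
gripper_force: 30.0
```

```bash
python3 -m pendant '[[[0,0,-45],[0,0,0]],[[0,0,-90],[0,0,0]],[[22,33,-105],[0,0,0.1]],[[44,66,-105],[0,0,0.2]],[[66,100,-105],[0,0,0.3]],[[88,133,-105],[0,0,0.4]],[[110,166,-105],[0,0,0.479]],[[126.7,195.4,-105],[0,0,0.479]],[[126.7,195.4,-105],[0,0,0.479]],[[126.7,195.4,-105],[0,0,0.479]]]' 0 | grep -E "tcp|ee|width"
python3 -m pendant '[[[0,0,25],[0,0,0]],[[0,0,45],[0,0,0]],[[0,0,54],[0,0,0]],[[0,0,54],[0,0,0]],[[0,0,54],[0,0,0]]]' 0
```

```text
tcp_pos: [0.6114, -0.1665, 0.1872]
ee_rot: [[0.995, -0.104, -0.004], [-0.104, -0.995, 0.001], [-0.004, -0.001, -1.0]]
gripper_width: 0.161
time_s: 39.05
tcp_pos: [0.6124, -0.166, 0.1361]
ee_rot: [[0.995, -0.102, 0.001], [-0.102, -0.995, -0.0], [0.001, 0.0, -1.0]]
wrist_force: [0.3, -0.0, -2.2]
gripper_width: 0.155
gripper_force: 30.0
```

```bash
python3 -m pendant '[[[0,0,5],[0,0,0]],[[0,0,9],[0,0,0]],[[0,0,12],[0,0,0]],[[0,0,15],[0,0,0]],[[0,0,15],[0,0,0]]]' 0 | grep -E "tcp|force|width"
python3 -m pendant '[[[0,0,4],[0,0,0]],[[0,0,7],[0,0,0]],[[0,0,9],[0,0,0]],[[0,0,11],[0,0,0]],[[0,0,11],[0,0,0]]]' 0 | grep -E "tcp|force|width"
```

```text
tcp_pos: [0.6119, -0.1663, 0.1197]
wrist_force: [-0.5, 0.5, -2.4]
gripper_width: 0.158
gripper_force: 30.0
tcp_pos: [0.612, -0.1663, 0.1088]
wrist_force: [-0.2, 0.0, -2.5]
gripper_width: 0.157
gripper_force: 30.0
```

```bash
python3 -m pendant '[[[0,0,0],[0,0,0]],[[0,0,0],[0,0,0]],[[0,0,0],[0,0,0]],[[0,0,0],[0,0,0]]]' 0.6 | grep -E "width|force"
python3 -m pendant '[[[0,0,-45],[0,0,0]],[[0,0,-90],[0,0,0]],[[-35,-30,-110],[0,0,-0.1]],[[-65,-65,-130],[0,0,-0.18]],[[-95,-105,-145],[0,0,-0.18]],[[-125,-145,-145],[0,0,-0.18]],[[-155,-185,-145],[0,0,-0.18]],[[-191,-228,-145],[0,0,-0.18]],[[-191,-228,-145],[0,0,-0.18]],[[-191,-228,-145],[0,0,-0.18]]]' 0.6 | grep -E "tcp|ee"
python3 - <<'E'
from f import *
w=cap("wrist","w15"); s=r.sense(); print(s["tcp_pos"],s["ee_rot"][:2,0])
print("s1",fit(w,*C["s1"]),"bs1",tips(w,.62,-.068,2.5,.036),fit(w,*B["bs1"]))
E
```

```text
wrist_force: [0.0, 0.3, 0.5]
gripper_width: 0.44
gripper_force: 0.0
tcp_pos: [0.445, 0.0813, 0.2549]
ee_rot: [[0.997, 0.081, 0.001], [0.081, -0.997, 0.001], [0.001, -0.0, -1.0]]
[0.44572167 0.08046367 0.2547683 ] [0.99688795 0.07882215]
s1 [np.float64(0.4403), np.float64(0.0812), np.float64(4.32), np.float64(0.965)] bs1 ((array([ 0.5765, -0.0781]), 0.0215, -140.9), [(np.float64(427.51790358071617), np.float64(71.54330866173234)), (np.float64(418.3966309341501), np.float64(51.98468606431853))]) [np.float64(0.6215), np.float64(-0.0692), np.float64(3.21), np.float64(0.965)]
```

```bash
python3 -m pendant '[[[-5,-1.4,45],[0,0,0]],[[-5,-1.4,90],[0,0,0]],[[-5,-1.4,130],[0,0,0]],[[-5,-1.4,153],[0,0,0]],[[-5,-1.4,165],[0,0,0]],[[-5,-1.4,171],[0,0,0]],[[-5,-1.4,171],[0,0,0]],[[-5,-1.4,171],[0,0,0]]]' 0.6 | grep -E "tcp|ee"
python3 -m pendant '[[[0,0,0],[0,0,0]],[[0,0,0],[0,0,0]],[[0,0,0],[0,0,0]],[[0,0,0],[0,0,0]],[[0,0,0],[0,0,0]],[[0,0,0],[0,0,0]],[[0,0,0],[0,0,0]],[[0,0,0],[0,0,0]],[[0,0,0],[0,0,0]]]' 0 | grep -E "tcp|ee|width|force"
```

```text
tcp_pos: [0.4413, 0.0808, 0.0837]
ee_rot: [[0.997, 0.076, 0.001], [0.076, -0.997, 0.0], [0.001, -0.0, -1.0]]
tcp_pos: [0.4405, 0.0811, 0.0834]
ee_rot: [[0.997, 0.077, -0.0], [0.077, -0.997, -0.0], [-0.0, 0.0, -1.0]]
wrist_force: [-0.9, -0.1, 2.4]
gripper_width: 0.163
gripper_force: 30.0
```

```bash
python3 -m pendant '[[[0,0,-45],[0,0,0]],[[0,0,-90],[0,0,0]],[[28,27,-105],[0,0,0.026]],[[60,58,-105],[0,0,0.026]],[[92,89,-105],[0,0,0.026]],[[124,120,-105],[0,0,0.026]],[[150,146,-105],[0,0,0.026]],[[168,162.7,-105],[0,0,0.026]],[[168,162.7,-105],[0,0,0.026]],[[168,162.7,-105],[0,0,0.026]]]' 0 | grep -E "tcp|ee|width"
python3 -m pendant '[[[0,0,25],[0,0,0]],[[0,0,45],[0,0,0]],[[0,0,54],[0,0,0]],[[0,0,54],[0,0,0]],[[0,0,54],[0,0,0]]]' 0
python3 -m pendant '[[[0,0,5],[0,0,0]],[[0,0,9],[0,0,0]],[[0,0,12],[0,0,0]],[[0,0,15],[0,0,0]],[[0,0,15],[0,0,0]]]' 0 | grep -E "tcp|force|width"
```

```text
tcp_pos: [0.6197, -0.0684, 0.1864]
ee_rot: [[0.999, 0.05, -0.004], [0.05, -0.999, 0.0], [-0.003, -0.001, -1.0]]
gripper_width: 0.156
time_s: 44.7
tcp_pos: [0.6208, -0.0677, 0.135]
ee_rot: [[0.999, 0.052, 0.001], [0.052, -0.999, -0.0], [0.001, 0.0, -1.0]]
wrist_force: [0.8, 0.0, -1.8]
gripper_width: 0.156
gripper_force: 30.0
tcp_pos: [0.6202, -0.0682, 0.1187]
wrist_force: [-0.5, -0.2, -2.8]
gripper_width: 0.163
gripper_force: 30.0
```

Lower, release, then retreat for a look at everything.

```bash
python3 -m pendant '[[[0,0,4],[0,0,0]],[[0,0,7],[0,0,0]],[[0,0,9],[0,0,0]],[[0,0,11],[0,0,0]],[[0,0,11],[0,0,0]]]' 0 | grep -E "tcp|force|width"
python3 -m pendant '[[[0,0,0],[0,0,0]],[[0,0,0],[0,0,0]],[[0,0,0],[0,0,0]],[[0,0,0],[0,0,0]]]' 0.6 | grep -E "width|force"
python3 -m pendant '[[[0,0,-45],[0,0,0]],[[0,0,-90],[0,0,0]],[[-30,10,-130],[0,0,0]],[[-60,20,-170],[0,0,0.05]],[[-90,30,-210],[0,0,0.05]],[[-110,35,-240],[0,0,0.05]],[[-110,35,-240],[0,0,0.05]],[[-110,35,-240],[0,0,0.05]],[[-110,35,-240],[0,0,0.05]]]' 0.6 | grep -E "tcp"
python3 - <<'E'
from f import *
w=cap("wrist","w16"); s=cap("scene","s16"); print(r.sense()["tcp_pos"],r.sense()["ee_rot"][:2,0])
im=np.vstack([cv2.resize(w["frame"][0:200],(768,300),interpolation=cv2.INTER_CUBIC),cv2.resize(s["frame"][120:315,150:512-0],(768,300),interpolation=cv2.INTER_CUBIC)])
cv2.imwrite("pics/v16.png",im[:,:,::-1])
E
```

```text
tcp_pos: [0.6204, -0.0682, 0.1078]
wrist_force: [-0.3, -0.1, -2.6]
gripper_width: 0.156
gripper_force: 30.0
wrist_force: [0.1, -0.3, 0.1]
gripper_width: 0.435
gripper_force: 0.0
tcp_pos: [0.5123, -0.1085, 0.3472]
[ 0.51256105 -0.10849747  0.34663306] [0.99999401 0.00143749]
```

View pics/v16.png

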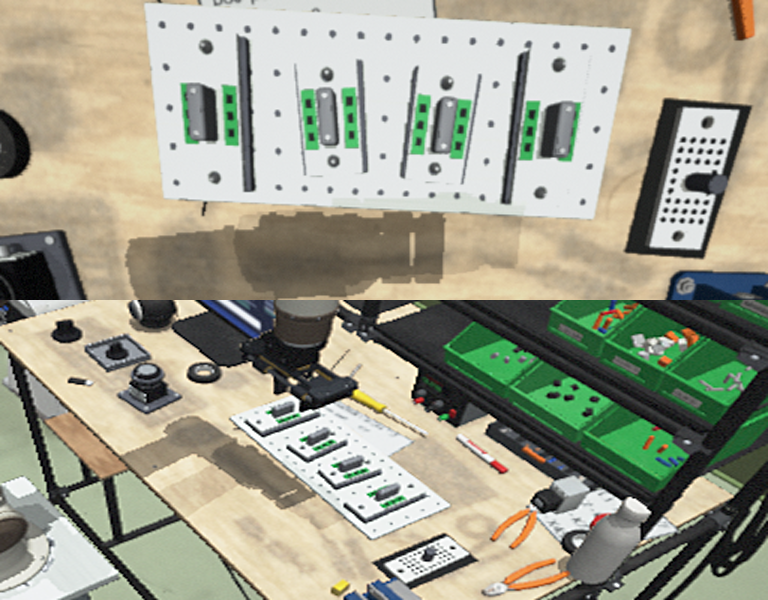

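All four carriers sit flat with dowels through their holes (e.g. (206,47)/(213,178) and (559,65)/(541,192)). The target is on the mat at (690,180), the cap is in the tray at (115,348), and the bystanders are undisturbed.

```bash
python3 -c "
from station import r
print(r.finish_job())"
```

```text
the job is handed in; nothing more can be done
None
```

I handed the job in at about 47 s of the 208 s allowed. In the last pictures the cap lies in the tray, the target lies flat on the mat about 5 mm off centre, and all four carriers sit on blocks of their own size with the dowels through both holes. I last checked the aperture ring's line against the front ring's line right after turning it, and the USB stick, tape and relay look unmoved; the hand-in call returned no verdict.

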